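Lock the pivot nut of a chair's recline rail with its jam nut

ROBOT

A 7-joint arm with a two-finger parallel gripper is mounted at the origin on the work surface. World frame = base frame: x ahead of the robot, y to its left, z up, the work surface at z = 0. Lengths are in m, angles in rad, forces in N, time in s.
With the tool pointing down it reaches from about 0.425 to 0.875 m from the base axis. Payload 4.7 kg.
Tool frame: the origin (TCP) lies midway between the tips of the shut fingers; the grasp point (between the pads) lies 19 mm behind it; z points along the fingers, y is the direction in which the jaws open and shut (so a half turn about z gives the same grasp; the last joint's range is limited). The gripper opens to 87 mm and grips with 3 to 60 N. Pads are 19 mm wide; open, the fingers measure 117 mm over their backs; the gripper's body (75 mm by 190 mm) begins 51 mm behind the grasp point.
Start: joints at [-1.111, 0.321, -0.07, 1.45, 0.023, 1.371, -0.057], TCP at [0.28, 0.586, 0.223] pointing down, gripper open.
Joint ranges: [-2.86, 2.86], [-0.3, 2.09], [-1.38, 1.24], [0.06, 2.45], [-1.56, 4.7], [0.09, 2.05], [-2.69, 2.69]. Speed limits (rad/s): [2.57, 2.57, 3.14, 3.14, 3.14, 3.14, 3.14].

INTERFACE

Orientations are given as a rotation vector (axis times angle).
In Python, from bench import ctrl, optics gives the robot as it stands. The module is installed in compiled form; this text tells all that it offers.
- The arm moves only by the tool step_arm, never from a script. Its argument "deltas" is a list of rows, each a list of 7 numbers: the turn, a rotation vector about the tool's x, y, z in degrees, then the shift along the tool's x, y, z in mm, then the finger opening in mm, from 0 to 87. A call has exactly 8 rows; each row is the pose to reach, as a shift and turn from the pose commanded when the call began, along the tool's axes at that moment; what a row does not reach only later rows make up. A row lasts 1/8 s, in which the tool goes at most 62.5 mm and 10.7 degrees, less where a joint would pass 70% of its speed; a pose out of reach is approached as far as the arm can. A call with a gripper value outside its range is refused whole. The fingers move at their own pace and stop on an object; "newtons" is the grip in N (left out, the last holds). Time passes only in rows, so rows that repeat a pose let the fingers close, or fill a call up. It gives the time, the measured TCP pose, the force and the opening at its end, in the units of the state.
- ctrl.get_state(): the state, without advancing time (a new reading comes with each control period).
- optics.get_image(name): name is "scene" or "side" or "wrist"; returns the picture (420x560x3 uint8, red, green, blue); there is no depth.
- optics.get_calibration(name): a dict with "K" (3x3 intrinsics, pixels), "k1" (the pictures are not rectified: a ray, as slopes to the right and down, at radius r is drawn at 1 + k1 r^2 times it, then the intrinsics apply), "R" (3x3) and "t" (3): a world point X has camera coordinates R X + t. Camera axes: x right, y down, z forward; pixel columns grow to the right and rows downward; lengths in m; the calibration is good to about 2 mm. A picture is of the moment at which its call begins: read the wrist's pose just before it. get_calibration takes no time and is no camera call; for the wrist camera it gives the pose at the moment of the call.
- ctrl.close_job(): hands the job in, once; it reports no verdict.
The state is a dict: "time": time; "joint_positions": joint angles; "qd": joint speeds; "joint_torque": joint torques, N m; "position": TCP position; "tool_rot": TCP orientation; "ft_force": force on the tool from outside, world axes, zero at the start; "torque": the same for the moment, N m; "grip_width": opening from 0.0 (shut) to 1.0 (fully open).
Only numpy, scipy, OpenCV 4.12 (cv2) and the standard library are available. Lean on these libraries where they do the work, as an engineer would, in place of code of your own. Each camera call takes 0.05 s, during which the arm holds its last target.

TASK

The pivot on this chair rail needs locking: keep the lower nut from turning with one of the two big open-jaw spanners (laid on the rail, its handle can bear against the upright anchor pin), and with the other big spanner tighten the jam nut above it clockwise until it comes up solid. The lower nut must keep its setting; turn the nuts with the spanners only, not with the gripper, do not drop the spanners, and leave the other things on the bench where they are. Finish with the tightening spanner off the nut and lying flat on the bench; the holding one may stay on its nut.

Things in the scene. Friction and masses are not known exactly. Their poses are not given: they have to be found in the camera images.
- rail: Grey steel chair rail, fixed on two wooden blocks. Origin on the bench (z = 0) under the axis of its upright bolt; x along the rail, z up. The flat web is 460 mm long (x -285 to +175) and 115 mm wide (y -45 to +70), top face 56 mm above the bench. A flange stands on the +y edge, inner face at y = +64, 24 mm above the web. Screw heads 9 mm high at (-235, +48), (+125, -28), (+125, +45).
- bolt_end (a point): Top end of the upright M24 bolt that carries the two nuts, 24 mm thick, 41 mm above the web (11 mm above the jam nut). Its axes are the rail's. Under the web a flat link turns on the bolt: it sticks out on the rail's +x, +y side to 205 mm from the axis, lower than 50 mm.
- rubber_stop (a point): Centre of the top of a fixed rubber block, 35 (x) x 40 (y) x 22 mm high, standing on the web at x = +85, y = +35 mm of the rail.
- anchor_pin (a point): Half-way up an upright steel pin fixed on the web at x = -190, y = +30 mm of the rail: 16 mm thick (its head looks 21 mm), 30 mm high. Its axes are the rail's. A spanner put on the lower nut from the rail's -x end has its handle beside this pin, at first 3 to 15 mm off; clockwise brings it against the pin.
- lower_nut_mid (a point): Lower hex nut on the bolt (the pivot nut), 36 mm across flats, 18 mm high, standing on the web. Point at its centre, 9 mm above the web; z up; x parallel to a pair of flats (another pair every 60 deg), at the start within 2 deg of the rail's x. It turns on the bolt against light friction (0.1 N m).
- lower_nut (a joint): Turn of the lower nut on the bolt (rad), clockwise from above positive, 0 when its x is along the rail's x; starts within 0.03 of 0. Taking up the play of the jaw and the gap to the pin turns it clockwise by 0.1 to 0.3, which does no harm; more than 0.4 spoils the setting.
- jam_nut_mid (a point): Thin upper hex nut (the jam nut) on top of the lower nut: 36 mm across flats, 12 mm high. Point at its centre, 24 mm above the web; z up; x parallel to a pair of flats (another pair every 60 deg).
- jam_nut (a joint): Turn of the jam nut against the lower nut (rad), clockwise from above positive. Starts finger-tight at 0 to 0.3; turns on with about 0.3 N m, drags the lower nut along if that is not held, comes up solid at 0.95 (0.5 N m is enough; over 1 N m the jaws may slip) and stays. A spanner with its handle 58 to 81 deg right of the rail's x (from above) fits it at the start; solid, it is about 115 deg right.
- spanner_a_grip (a point): One of two identical big open-jaw spanners, plain steel, about 0.4 kg, flat on the bench. Point on the handle's centre line, half-way up (5 mm), 100 mm behind the jaw's centre; x points along the handle to the jaw, z up. Handle 26 mm wide, 8 mm thick at mid-thickness of the head, ending 232 mm behind the jaw's centre. One big spanner lies left, one right of the rail.
- spanner_a_jaw (a point): Centre of that spanner's open jaw, where the nut's centre goes, half-way up; the jaw opens to +x. Jaw 37.5 mm wide, throat 22 mm behind this point; the prongs are straight to 18 mm ahead of it, then flare to their tips at 26 mm. The head is 74 mm wide and 10 mm thick, and narrows to the handle 60 mm behind this point.
- spanner_b_grip (a point): The same point on the other big spanner, identical to the first. Either can be used on either nut.
- spanner_b_jaw (a point): Centre of the jaw of the second big spanner.
- small_spanner: Bystander: smaller open-jaw spanner, 22 mm jaw, 150 mm long; origin under the jaw's centre. Too small for these nuts.
- screwdriver: Bystander: screwdriver with an orange handle, 220 mm long, lying; origin under its middle.
- tack_hammer: Bystander: small hammer with a wooden handle, 260 mm long, lying; origin under its middle.
- sofa_leg: Bystander: turned dark wooden furniture leg, 60 mm thick and 120 mm high, standing; origin under its foot.
- tack_tin: Bystander: closed tin of tacks, 72 mm thick and 50 mm high, standing; origin under its foot.
- spare_nut: Bystander: loose spare hex nut, 36 mm across flats, 18 mm high, lying on the bench; origin under its middle.
- pincers: Bystander: pincers with black grips, about 185 mm long, lying; origin under the rivet.

How it is judged:
By the outcome, as a careful person would: the job done as asked, in the order asked, and still so for the second after the job is handed in, with the robot touching nothing.
It also fails if it takes over 72 s, if anything falls off the work surface, if the arm or the gripper's body presses on something with over 40 N, if the wrist force passes 120 N, or if a joint passes its speed limit or range.

## Working session

There is one attempt and no reset: what is moved stays moved. The work goes in short steps, Python scripts to look and compute and a tool call to move; the robot and the scene stay as the last step left them, time stands still between calls to the robot, and variables do not carry over. Pictures are saved under pics/ and viewed, and the job is handed in when it is done.

Besides the shell and the picture viewer there is one more tool, called after ">>>" by a JSON object that holds its "api" and its "payload". step_arm: Moves the arm, as the interface text tells. Its arguments: {"type":"object","properties":{"deltas":{"type":"array"},"newtons":{"type":"number"}},"required":["deltas"]}

```bash
mkdir -p pics; ls
python3 - <<'E'
from bench import ctrl, optics
import cv2
s=ctrl.get_state();print(s)
for n in ("scene","side","wrist"):
    c=optics.get_calibration(n); print(n,c)
    im=optics.get_image(n); cv2.imwrite(f"pics/{n}0.png",im[:,:,::-1])
E
```

```text
pics
{'time': 0.0, 'joint_positions': array([-1.11085965,  0.32182576, -0.07008673,  1.45165898,  0.02258672,
        1.37078356, -0.05687782]), 'qd': array([ 0.00115706, -0.00029623, -0.00123572, -0.00209908,  0.00174473,
        0.00075513,  0.00151963]), 'joint_torque': array([-3.58763518e-04, -4.91280019e+01, -4.03902009e-01, -3.12525094e+01,
       -6.38051704e-02,  4.36093309e-02,  1.63722525e-04]), 'position': array([0.28009371, 0.58595413, 0.22146776]), 'tool_rot': array([-6.94379232e-01, -3.06354739e+00,  2.91917676e-03]), 'ft_force': array([-0.13097542,  0.48647237, -0.36461391]), 'torque': array([ 7.66683339e-02,  1.34882575e-06, -3.82611748e-02]), 'grip_width': 1.0023373737244279}
scene {'K': array([[499.4288686 ,   0.        , 277.86280237],
       [  0.        , 499.4288686 , 211.01761828],
       [  0.        ,   0.        ,   1.        ]]), 'k1': -0.1633908848761505, 'R': array([[-0.3649836 ,  0.93100816, -0.00328317],
       [ 0.59139085,  0.22911676, -0.77315094],
       [-0.7190576 , -0.28412905, -0.63421356]]), 't': array([ 0.15953047, -0.27372423,  1.97457584])}
side {'K': array([[482.11531286,   0.        , 273.68364039],
       [  0.        , 482.11531286, 207.60605604],
       [  0.        ,   0.        ,   1.        ]]), 'k1': -0.13077242941954972, 'R': array([[ 0.97033517, -0.24175473, -0.00207627],
       [-0.12393285, -0.49002095, -0.86285579],
       [ 0.20758205,  0.83751664, -0.50544591]]), 't': array([-0.54614498,  0.18416316,  1.6911479 ])}
wrist {'K': array([[329.33957893,   0.        , 279.68241042],
       [  0.        , 329.33957893, 213.14009944],
       [  0.        ,   0.        ,   1.        ]]), 'k1': -0.02619819348921358, 'R': array([[ 4.32177325e-01,  9.01788266e-01, -8.26522371e-04],
       [ 8.59838413e-01, -4.11796438e-01,  3.01830410e-01],
       [ 2.71846763e-01, -1.31154935e-01, -9.53361275e-01]]), 't': array([-0.64922154, -0.036381  ,  0.39121886])}
```

View pics/scene0.png

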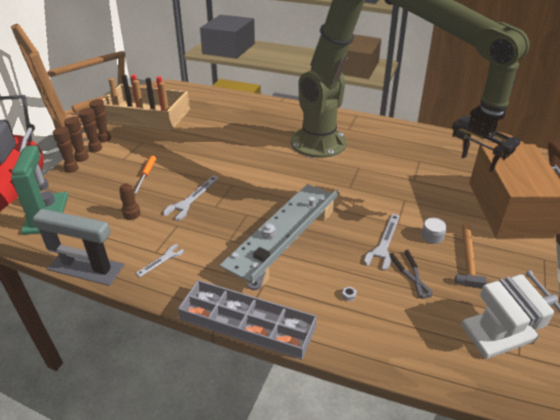

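View pics/side0.png

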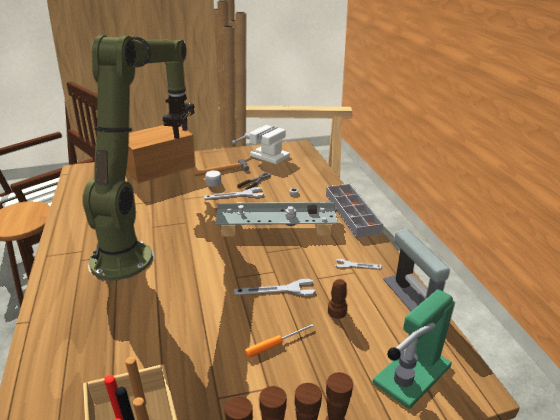

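View pics/wrist0.png

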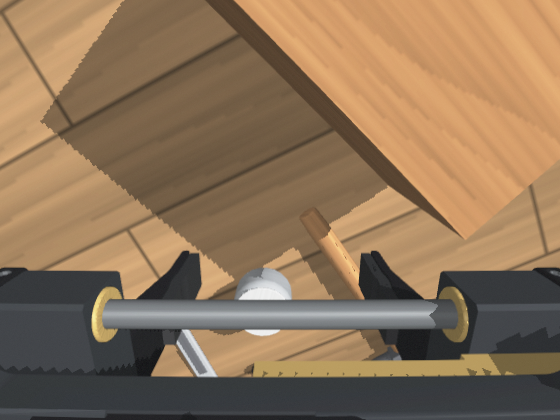

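The overview shows the rail in the middle (bolt about (268,230) in scene), with one big spanner left (190,197) and one right (382,240). The black stop lies at the rail's +x end, towards the viewer.

```bash
cat > h.py <<'E'
import numpy as np, cv2
from bench import ctrl, optics
def ray(c,u,v):
    K=c["K"];x=(u-K[0,2])/K[0,0];y=(v-K[1,2])/K[1,1]
    d=np.array([[K[0,0],0,K[0,2]],[0,K[1,1],K[1,2]],[0,0,1]])
    p=cv2.undistortPoints(np.array([[[u,v]]],float),d,np.array([c["k1"],0,0,0.]))[0,0]
    o=-c["R"].T@c["t"]; r=c["R"].T@np.array([p[0],p[1],1]); return o,r
def plane(c,u,v,z):
    o,r=ray(c,u,v); return (o+r*(z-o[2])/r[2])
def proj(c,X):
    X=np.asarray(X,float).reshape(-1,3)
    q,_=cv2.projectPoints(X,cv2.Rodrigues(c["R"])[0],c["t"],c["K"],np.array([c["k1"],0,0,0.])); return q[:,0]
def tri(c1,p1,c2,p2):
    o1,r1=ray(c1,*p1);o2,r2=ray(c2,*p2);r1/=np.linalg.norm(r1);r2/=np.linalg.norm(r2)
    A=np.stack([r1,-r2],1);s=np.linalg.lstsq(A,o2-o1,rcond=None)[0]
    a=o1+s[0]*r1;b=o2+s[1]*r2;return (a+b)/2,np.linalg.norm(a-b)
def crop(im,x0,y0,x1,y1,f,name):
    o=cv2.resize(im[y0:y1,x0:x1],None,fx=f,fy=f,interpolation=cv2.INTER_CUBIC)
    cv2.imwrite(name,o)
E
python3 - <<'E'
from h import *
im=cv2.imread("pics/scene0.png"); crop(im,140,160,440,310,2.6,"pics/sc1.png")
im=cv2.imread("pics/side0.png"); crop(im,190,165,390,315,4,"pics/si1.png")
E
```

```text
(no output)
```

View pics/sc1.png

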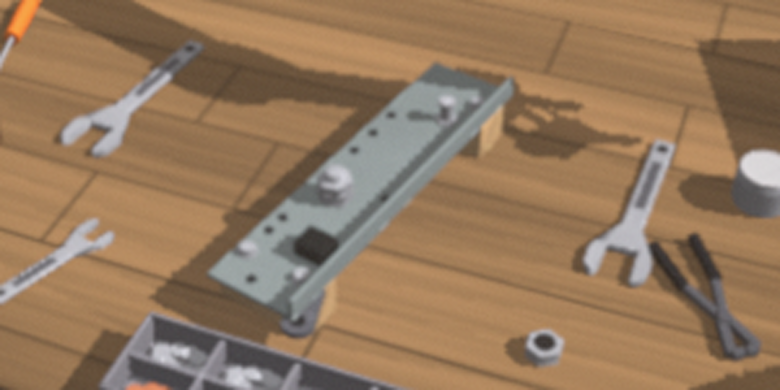

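View pics/si1.png

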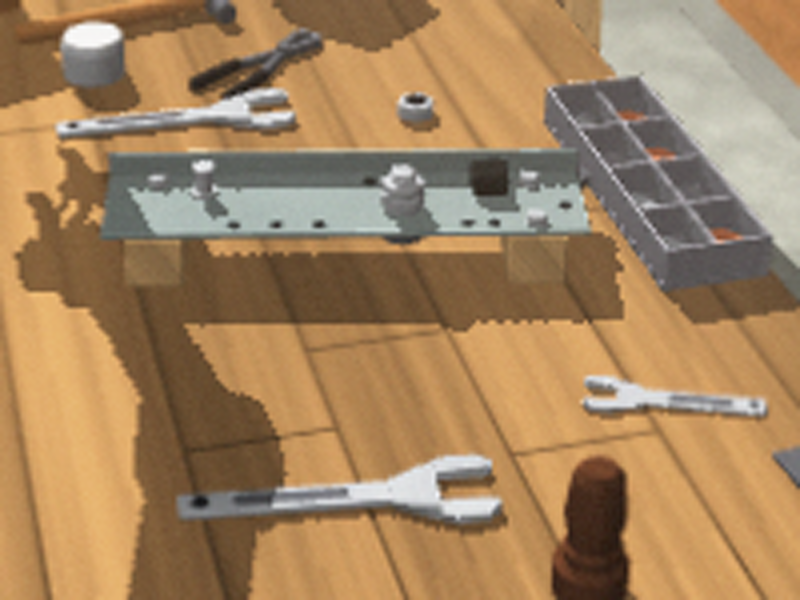

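The crops show the rail corners, pin, bolt and both spanners clearly. Next I'll turn these pixels into positions.

Run:
```python
from h import *
cs=optics.get_calibration("scene");cd=optics.get_calibration("side")
S=lambda u,v:((u+.5)/2.6-.5+140,(v+.5)/2.6-.5+160)
D=lambda u,v:((u+.5)/4-.5+190,(v+.5)/4-.5+165)
pts={"bolttop":((337,170),(404,168)),"pintop":((448,100),(204,164)),"rail -x,-y corner":((437,65),(103,237)),"rail +x -y":((211,273),(590,234)),
"P throat/hole":((661,148),(70,128)),"P tip1":((590,277),(290,127)),"P tip2":((637,281),(286,94)),
"Q hole":((192,48),(200,502)),"Q tipL":((66,139),(488,462)),"Q tipR":((101,152),(497,510)),
"screw -235,48":((474,99),(156,180))}
for k,(a,b) in pts.items():
    p,e=tri(cs,S(*a),cd,D(*b));print(k,np.round(p*1000),round(e*1000,1), np.round(plane(cs,*S(*a),.01)*1000)[:2],np.round(plane(cd,*D(*b),.01)*1000)[:2])
```

```text
bolttop [640.  52.  97.] 3.6 [545.  14.] [683. 194.]
pintop [462. 123.  87.] 2.4 [366.  95.] [484. 252.]
rail -x,-y corner [355.  74.  51.] 3.7 [299.  58.] [363. 137.]
rail +x -y [797. -31.  51.] 7.2 [758. -51.] [825.  26.]
P throat/hole [359. 373.   6.] 2.8 [362. 374.] [359. 364.]
P tip1 [595. 341.  -8.] 1.8 [612. 344.] [588. 308.]
P tip2 [601. 393.   7.] 6.6 [600. 394.] [601. 382.]
Q hole [ 381. -270.    7.] 4.7 [ 382. -267.] [ 382. -277.]
Q tipL [ 620. -312.   26.] 18.7 [ 614. -327.] [ 620. -284.]
Q tipR [ 610. -298.  -18.] 32.4 [ 620. -272.] [ 609. -344.]
screw -235,48 [418. 144.  63.] 1.0 [352. 126.] [431. 232.]
```

```bash
cat >> h.py <<'E'
def toolpose(s=None):
    s=s or ctrl.get_state(); R=cv2.Rodrigues(np.array(s["tool_rot"]))[0]; return s["position"],R
def Rdown(yaw):  # tool x at yaw deg in world, z down
    a=np.radians(yaw); x=np.array([np.cos(a),np.sin(a),0]);z=np.array([0,0,-1.]);return np.stack([x,np.cross(z,x),z],1)
def delta(p,R,p2,R2):
    w=cv2.Rodrigues(R.T@R2)[0].ravel(); return np.round(np.r_[np.degrees(w),R.T@(np.asarray(p2)-p)*1000],1)
E
python3 - <<'E'
from h import *
p,R=toolpose();print(np.round(R,3),p)
c=optics.get_calibration("wrist");C=-c["R"].T@c["t"]
print("cam in tool",R.T@(C-p)*1000,"axes in tool",np.round(R.T@c["R"].T,3))
print(delta(p,R,[.50,.37,.25],Rdown(180)))
q=Rdown(180)
# where would points be seen, if TCP at given pose
E
```

```text
[[-0.902  0.431 -0.001]
 [ 0.431  0.902 -0.001]
 [-0.    -0.001 -1.   ]] [0.28013474 0.5860688  0.22169759]
cam in tool [ 8.27249828e+01 -1.52786278e-01 -1.61870406e+02] axes in tool [[-0.001 -0.953 -0.302]
 [ 1.    -0.001  0.001]
 [-0.001 -0.302  0.953]]
[-1.000e-01 -0.000e+00 -2.550e+01 -2.915e+02 -1.002e+02 -2.810e+01]
```

>>> {"api": "step_arm", "payload": {"deltas": [[0,0,0,-50,-25,-28,87],[0,0,8,-98,-49,-28,87],[0,0,18,-147,-73,-28,87],[0,0,28,-197,-97,-28,87],[0,0,38,-246,-122,-28,87],[0,0,48,-246,-122,-28,87],[0,0,58,-246,-122,-28,87],[0,0,68,-246,-122,-28,87]]}}

```text
time: 1.15
position: [0.4496, 0.37, 0.2503]
tool_rot: [-2.296, -2.145, 0.001]
ft_force: [-0.1, 0.4, -0.1]
grip_width: 0.997
```

>>> {"api": "step_arm", "payload": {"deltas": [[0,0,10.7,0,0,0,87],[0,0,21.4,0,0,0,87],[0,0,32,0,0,0,87],[0,0,42.7,0,0,0,87],[0,0,53.4,0,0,0,87],[0,0,64,0,0,0,87],[0,0,74.5,0,0,0,87],[0,0,85,0,0,0,87]]}}

```text
time: 2.15
position: [0.4494, 0.3702, 0.2502]
tool_rot: [3.141, 0.031, -0.001]
ft_force: [-0.2, -0.7, 0.7]
grip_width: 0.998
```

Run:
```python
from h import *
s=ctrl.get_state();print(s["time"],s["position"],s["joint_positions"].round(2))
c=optics.get_calibration("wrist"); im=optics.get_image("wrist")
import pickle;pickle.dump((c,s),open("w1.pkl","wb"))
cv2.imwrite("pics/w1.png",im[:,:,::-1])
```

```text
2.15 [0.44943339 0.3702182  0.25021184] [-0.99  0.16  0.29  1.6  -0.05  1.39 -2.25]
```

View pics/w1.png

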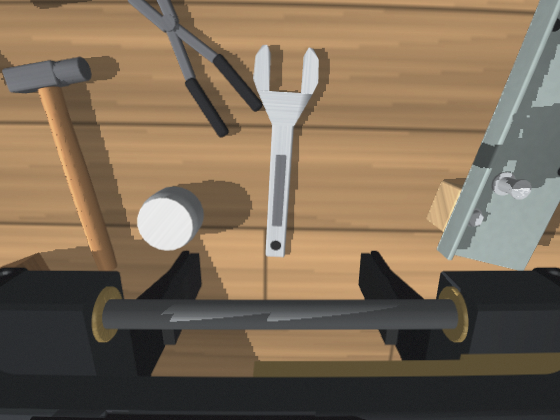

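The wrist view shows the spanner with prong tips at (264,48) and (313,50), throat edge at row 92, and handle hole at (276,245). The pincers lie left of its prongs and the tin left of the handle end.

```bash
cat >> h.py <<'E'
def rows_of(mask,c,z):
    """edges per row -> world pts left,right"""
    out=[]
    for v in range(mask.shape[0]):
        xs=np.flatnonzero(mask[v])
        if len(xs): out.append((v,xs[0],xs[-1]))
    return out
E
python3 - <<'E'
from h import *
import pickle
c,s=pickle.load(open("w1.pkl","rb")); im=cv2.imread("pics/w1.png")
hsv=cv2.cvtColor(im,cv2.COLOR_BGR2HSV)
m=((hsv[...,1]<60)&(hsv[...,2]>90)).astype(np.uint8)
m[:, :235]=0; m[:,340:]=0; m[262:]=0
n,l,st,ce=cv2.connectedComponentsWithStats(m); i=1+np.argmax(st[1:,4]); print(st[i])
k=(l==i).astype(np.uint8); k=cv2.morphologyEx(k,cv2.MORPH_CLOSE,np.ones((3,3)))
for v in range(44,260,8):
    xs=np.flatnonzero(k[v]); print(v,xs[0] if len(xs) else None,xs[-1] if len(xs) else None, len(xs)) 
# handle midline rows 150-250
L=[];Rr=[]
for v in range(145,250):
    xs=np.flatnonzero(k[v]); L.append(plane(c,xs[0]-.5,v,.009));Rr.append(plane(c,xs[-1]+.5,v,.009))
L=np.array(L);Rr=np.array(Rr)
M=(L+Rr)/2; a=np.polyfit(M[:,0],M[:,1],1); print("mid y=%.4f x + %.4f yaw %.2f"%(a[0],a[1],np.degrees(np.arctan(a[0]))), "width",np.abs(L[:,1]-Rr[:,1]).mean())
print("left yaw",np.degrees(np.polyfit(L[:,0],L[:,1],1)[0]),np.degrees(np.polyfit(Rr[:,0],Rr[:,1],1)[0]))
for n_,(u,v,z) in dict(end=(274,257,.009),tipL=(264,46,.01),tipR=(313,48,.01),throatL=(281,93,.01),throatR=(307,93,.01)).items(): print(n_,plane(c,u,v,z).round(4))
E
```

```text
[ 253   45   66  212 5365]
44 None None 0
52 257 314 23
60 255 318 32
68 254 318 32
76 253 318 34
84 255 317 32
92 258 313 51
100 261 308 48
108 265 304 40
116 268 299 32
124 271 295 25
132 272 293 22
140 271 292 22
148 271 291 21
156 270 291 22
164 270 290 21
172 269 290 22
180 269 289 21
188 269 289 21
196 268 288 21
204 268 288 21
212 267 287 21
220 267 286 20
228 267 286 20
236 266 285 20
244 266 285 10
252 265 284 20
mid y=-0.0434 x + 0.3902 yaw -2.49 width 0.026271812669888654
left yaw -2.4998619761201235 -2.476895556652553
end [0.3444 0.3757 0.009 ]
tipL [0.6006 0.3902 0.01  ]
tipR [0.5996 0.3357 0.01  ]
throatL [0.5515 0.3704 0.01  ]
throatR [0.5521 0.3404 0.01  ]
```

Run:
```python
from h import *
import pickle
c,s=pickle.load(open("w1.pkl","rb"))
for u,v in [(227,133),(260,108),(190,82),(218,58)]: print(plane(c,u,v,.012).round(3))
p,R=toolpose(s)
for z in (.06,.003): print(delta(p,R,[.4846,.3692,z],Rdown(-2.5)))
```

```text
[0.505 0.434 0.012]
[0.534 0.394 0.012]
[0.562 0.474 0.012]
[0.587 0.441 0.012]
[  0.    0.    3.6  35.2   1.6 190.2]
[  0.    0.    3.6  35.3   1.6 247.2]
```

>>> {"api": "step_arm", "payload": {"deltas": [[0,0,3.6,20,1.6,40,48],[0,0,3.6,35,1.6,90,48],[0,0,3.6,35,1.6,140,48],[0,0,3.6,35,1.6,180,48],[0,0,3.6,35,1.6,210,48],[0,0,3.6,35,1.6,235,48],[0,0,3.6,35,1.6,244,48],[0,0,3.6,35,1.6,247.5,48]], "newtons": 50}}

```text
time: 3.2
position: [0.4847, 0.3696, 0.003]
tool_rot: [3.141, -0.057, -0.0]
ft_force: [-0.6, -0.4, 0.3]
grip_width: 0.551
```

>>> {"api": "step_arm", "payload": {"deltas": [[0,0,0,0,0,0,15],[0,0,0,0,0,0,15],[0,0,0,0,0,0,15],[0,0,0,0,0,0,15],[0,0,0,0,0,0,15],[0,0,0,0,0,-6,15],[0,0,0,0,0,-20,15],[0,0,0,0,0,-40,15]], "newtons": 50}}

```text
time: 4.2
position: [0.4841, 0.3693, 0.0434]
tool_rot: [3.14, -0.058, -0.002]
ft_force: [0.2, -0.6, -3.5]
grip_width: 0.284
```

Run:
```python
from h import *
s=ctrl.get_state();print(s)
c=optics.get_calibration("wrist"); im=optics.get_image("wrist")
cv2.imwrite("pics/w2.png",im[:,:,::-1])
```

```text
{'time': 4.2, 'joint_positions': array([-0.9395626 ,  0.38911229,  0.29567266,  1.75831891, -0.13032722,
        1.01493139, -2.20362299]), 'qd': array([-0.03713292, -0.21213158,  0.04076488, -0.11989149,  0.07443499,
        0.29318668, -0.05139625]), 'joint_torque': array([ 2.69105192e-01, -4.75131047e+01,  3.99052307e+00, -2.78758156e+01,
       -4.32756438e-02, -3.69400615e-01,  6.02830527e-02]), 'position': array([0.48405469, 0.3692824 , 0.04336998]), 'tool_rot': array([ 3.13991669e+00, -5.84117801e-02, -1.81122940e-03]), 'ft_force': array([ 0.19403578, -0.61833329, -3.50172338]), 'torque': array([-0.01249634,  0.1387921 , -0.04654264]), 'grip_width': 0.28386373410890625}
```

View pics/w2.png

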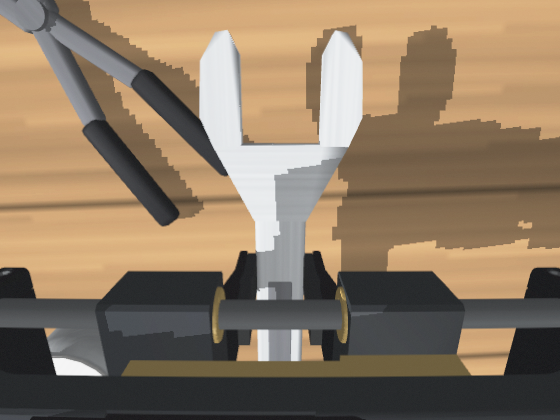

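>>> {"api": "step_arm", "payload": {"deltas": [[0,0,0,0,0,-45,15],[0,0,0,2,15,-90,15],[0,0,2,5,55,-130,15],[0,0,5,10,100,-160,15],[0,0,8,15,150,-177,15],[0,0,10.9,20,200,-177,15],[0,0,10.9,25,250,-177,15],[0,0,10.9,30,285,-177,15]], "newtons": 50}}

```text
time: 5.25
position: [0.5041, 0.0807, 0.2212]
tool_rot: [-3.12, 0.361, -0.002]
ft_force: [0.1, 1.1, -3.7]
grip_width: 0.285
```

>>> {"api": "step_arm", "payload": {"deltas": [[0,0,0,0,0,0,15],[0,0,0,0,0,0,15],[0,0,0,0,0,0,15],[0,0,0,0,0,0,15],[0,0,0,0,0,0,15],[0,0,0,0,0,0,15],[0,0,0,0,0,0,15],[0,0,0,0,0,0,15]]}}

```text
time: 6.25
position: [0.504, 0.0837, 0.2201]
tool_rot: [-3.121, 0.357, -0.0]
ft_force: [-1.1, 0.3, -4.1]
grip_width: 0.287
```

Run:
```python
from h import *
import pickle
s=ctrl.get_state();print(s["time"],s["position"],s["tool_rot"],s["joint_positions"].round(2),s["ft_force"],s["torque"])
c=optics.get_calibration("wrist"); im=optics.get_image("wrist")
pickle.dump((c,s),open("w3.pkl","wb"))
cv2.imwrite("pics/w3.png",im[:,:,::-1])
```

```text
6.25 [0.50402715 0.08367596 0.2200691 ] [-3.12123607e+00  3.56839189e-01 -1.10750137e-04] [-0.73  0.01  0.52  1.81 -0.01  1.32 -2.  ] [-1.07615204  0.29759148 -4.14471074] [-0.0351373   0.21605286 -0.00611115]
```

View pics/w3.png

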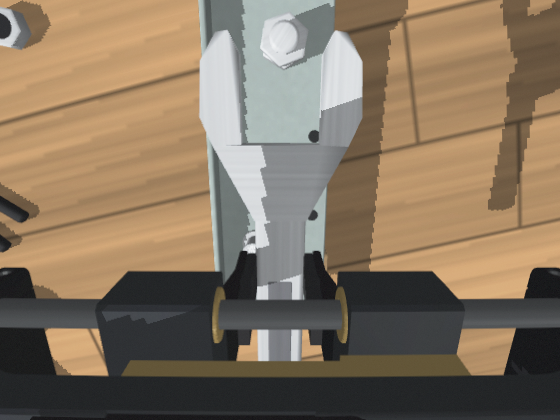

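Run:
```python
from h import *
im=cv2.imread("pics/w3.png"); crop(im,190,0,380,130,4.2,"pics/w3c.png")
```

```text
(no output)
```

View pics/w3c.png

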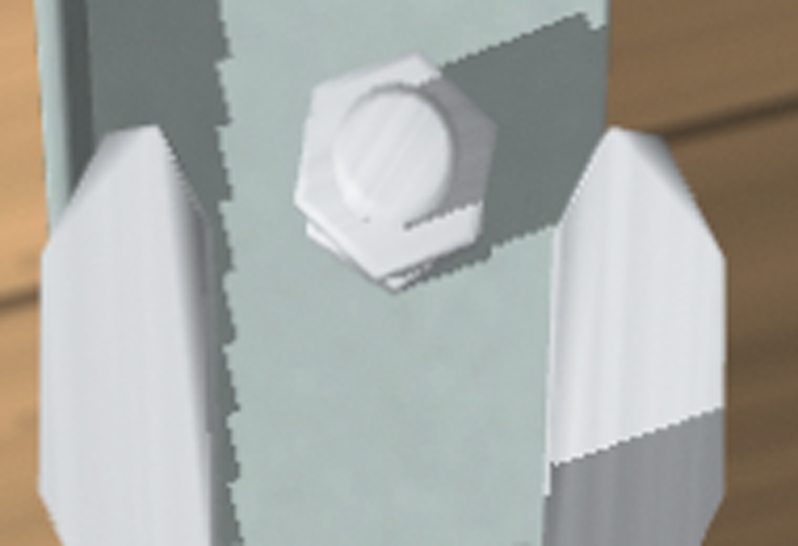

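Run:
```python
from h import *
import pickle
c,s=pickle.load(open("w3.pkl","rb"));p,R=toolpose(s)
f=lambda u,v:((u+.5)/4.2-.5+190,(v+.5)/4.2-.5)
print("yaw tool",np.degrees(np.arctan2(R[1,0],R[0,0])))
hx=[(421,52),(498,130),(483,238),(378,278),(295,205),(312,90)]
H=np.array([plane(c,*f(*q),.086) for q in hx]);ce=H.mean(0);print("jam centre",ce.round(4));
for i in range(6):
    d=H[i]-ce; print(round(np.linalg.norm(d[:2])*1000,1), round(np.degrees(np.arctan2(d[1],d[0])),1), round((np.degrees(np.arctan2(d[1],d[0])))%60,1))
print("bolt",plane(c,*f(395,148),.097).round(4))
im=cv2.imread("pics/w3.png");hsv=cv2.cvtColor(im,cv2.COLOR_BGR2HSV)
pts=[]
for v in list(range(2,22,3))+list(range(175,245,6)):
    row=hsv[v,300:350,1].astype(int); xs=np.flatnonzero(row>90); 
    u=300+xs[0]-.5 if len(xs) else None; 
    if u: P=plane(c,u,v,.056); pts.append(P); print(v,u,P.round(4),hsv[v,int(u)-3])
pts=np.array(pts);
a=np.polyfit(pts[:,0],pts[:,1],1);print("rail yaw",np.degrees(np.arctan(a[0])), "edge line y at jam", np.polyval(a,ce[0])-ce[1])
# jaw in tool frame
g=lambda u,v,z:R.T@(plane(c,u,v,z)-p)*1000
zt=p[2]+.0065
for n_,q in dict(tipL=f(152,126),tipR=f(615,127),inL=f(205,220),inR=f(556,228),inL2=f(212,500),inR2=f(545,490),throatL=(243,144),throatR=(319,144)).items(): print(n_,g(*q,zt).round(1))
```

```text
yaw tool -13.044187776398338
jam centre [0.6382 0.0486 0.086 ]
20.3 -25.4 34.6
20.3 -84.6 35.4
21.0 -140.4 39.6
20.4 156.0 36.0
21.2 95.7 35.7
21.2 37.8 37.8
bolt [0.6394 0.049  0.097 ]
2 335.5 [ 0.6625 -0.0031  0.056 ] [ 83  17 194]
5 335.5 [ 0.6602 -0.0027  0.056 ] [ 88  17 193]
8 335.5 [ 0.6579 -0.0022  0.056 ] [ 90  15 120]
11 335.5 [ 0.6556 -0.0018  0.056 ] [ 90  17 120]
14 335.5 [ 0.6532 -0.0014  0.056 ] [ 86  17 119]
17 334.5 [ 6.511e-01 -1.000e-04  5.600e-02] [ 86  15 123]
20 334.5 [6.488e-01 3.000e-04 5.600e-02] [ 86  15 120]
175 332.5 [0.5126 0.0274 0.056 ] [110  11 134]
181 329.5 [0.5073 0.0315 0.056 ] [105   8 131]
187 327.5 [0.5016 0.0346 0.056 ] [102  10 127]
193 327.5 [0.4955 0.0358 0.056 ] [ 81  18 183]
199 327.5 [0.4893 0.0369 0.056 ] [ 85  17 181]
205 326.5 [0.4832 0.0391 0.056 ] [ 88  17 180]
211 326.5 [0.4769 0.0403 0.056 ] [ 84  14 181]
217 326.5 [0.4704 0.0415 0.056 ] [ 85  18 185]
223 326.5 [0.4639 0.0427 0.056 ] [ 86  19 185]
229 325.5 [0.4576 0.045  0.056 ] [ 86  19 184]
235 325.5 [0.4509 0.0463 0.056 ] [ 84  19 185]
241 325.5 [0.4442 0.0475 0.056 ] [ 85  18 186]
rail yaw -13.062414673823367 edge line y at jam -0.04628932668204005
tipL [116.3 -22.7  -6.5]
tipR [116.1  24.1  -6.5]
inL [107.5 -17.6  -6.5]
inR [106.7  18.4  -6.5]
inL2 [ 79.7 -17.9  -6.5]
inR2 [80.7 18.1 -6.5]
throatL [ 68.3 -16.9  -6.5]
throatR [68.3 18.4 -6.5]
```

```bash
python3 - <<'E'
from h import *
import pickle
c,s=pickle.load(open("w1.pkl","rb"))
print("w1",np.linalg.norm(plane(c,253.5,72,.01)-plane(c,318.5,72,.01)))
c,s=pickle.load(open("w3.pkl","rb"));p,R=toolpose(s)
f=lambda u,v:((u+.5)/4.2-.5+190,(v+.5)/4.2-.5)
for dz in (.0065,0,-.005,-.01):
  print(dz,np.linalg.norm(plane(c,*f(40,300),p[2]+dz)-plane(c,*f(724,300),p[2]+dz)),np.linalg.norm(plane(c,*f(209,300),p[2]+dz)-plane(c,*f(553,300),p[2]+dz)))
print("handle", np.linalg.norm(plane(c,256.,230,p[2]+.006)-plane(c,305.,230,p[2]+.006)))
E
python3 - <<'E'
import cv2,sys
sys.path.insert(0,'.')
from h import *
im=cv2.imread("pics/w3.png"); crop(im,190,190,380,300,4.2,"pics/w3d.png")
E
```

```text
w1 0.0736323833308621
0.0065 0.07132320648731834 0.035831283446286104
0 0.07430736990014845 0.037330464573457726
-0.005 0.0766028802177101 0.0384836808251282
-0.01 0.07889839053527174 0.0396368970767987
handle 0.024709389123066035
```

View pics/w3d.png

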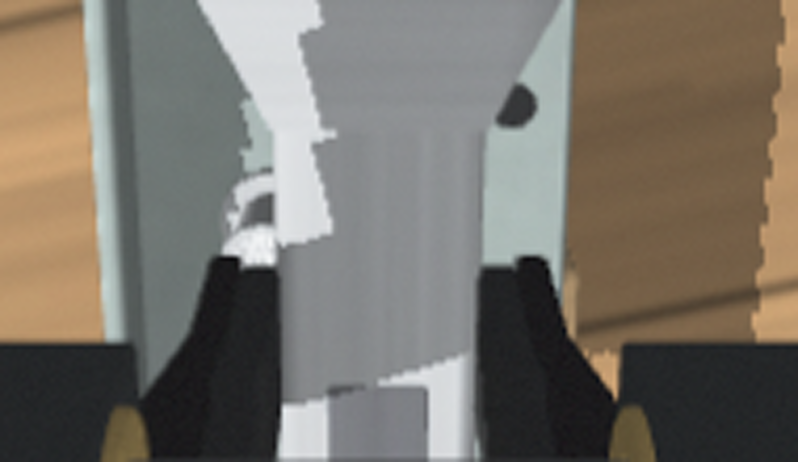

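Run:
```python
from h import *
im=optics.get_image("side")[:,:,::-1]; cv2.imwrite("pics/si2.png",im); crop(im,200,100,340,220,5.5,"pics/si2c.png")
im=optics.get_image("scene")[:,:,::-1]; cv2.imwrite("pics/sc2.png",im); crop(im,230,120,370,240,5.5,"pics/sc2c.png")
```

```text
(no output)
```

View pics/si2c.png

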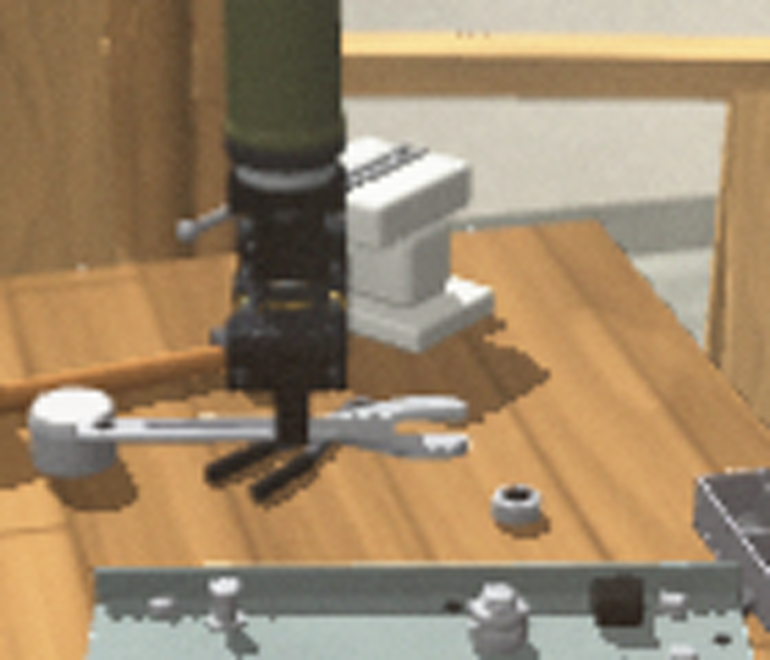

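View pics/sc2c.png

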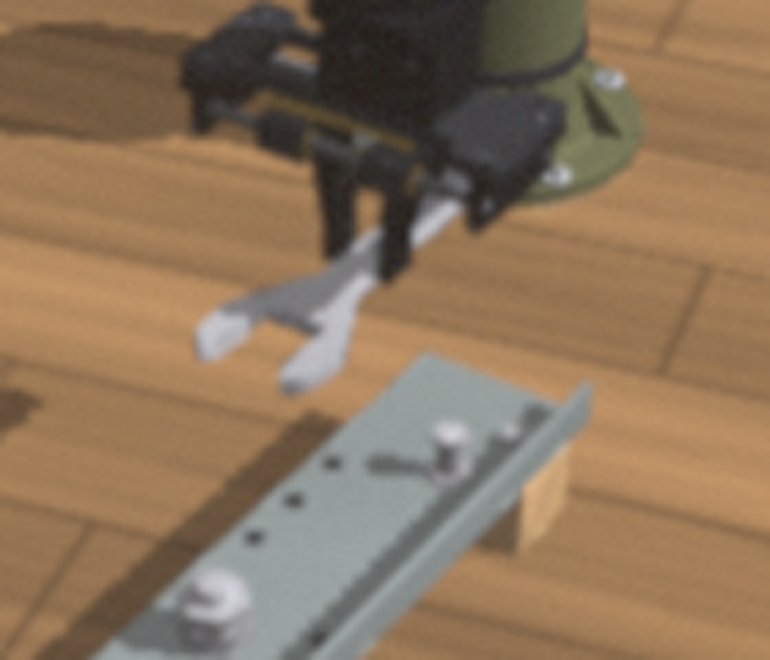

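Run:
```python
from h import *
import pickle
c,s=pickle.load(open("w3.pkl","rb"));p,R=toolpose(s)
cs=optics.get_calibration("scene");cd=optics.get_calibration("side")
S=lambda u,v:((u+.5)/5.5-.5+230,(v+.5)/5.5-.5+120)
D=lambda u,v:((u+.5)/5.5-.5+200,(v+.5)/5.5-.5+100)
for n,a,b in [("-y tip",(203,345),(465,445)),("+y tip",(293,382),(465,408))]:
    P,e=tri(cs,S(*a),cd,D(*b));print(n,P.round(4),e, (R.T@(P-p)*1000).round(1))
# expected pixels in side/scene for points given dz of mid
for dz in (.002,-.004):
    for t in (116,):
        for y in (24,-24):
            X=p+R@np.array([t,y,0])/1000+np.array([0,0,dz]);
            a=proj(cs,X)[0];b=proj(cd,X)[0];print(dz,y,((a-[230,120]+.5)*5.5-.5).round(),((b-[200,100]+.5)*5.5-.5).round())
# end of handle
for dz in (.002,-.004):
    X=p+R@np.array([-142,0,0])/1000+np.array([0,0,dz]); b=proj(cd,X)[0];print("end",((b-[200,100]+.5)*5.5-.5).round())
    X=p+np.array([0,0,0]); b=proj(cd,X)[0];print("tcp",((b-[200,100]+.5)*5.5-.5).round())
```

```text
-y tip [0.6085 0.0325 0.2221] 0.004274036686752584 [113.3  26.3  -2.1]
+y tip [0.6223 0.086  0.2223] 0.005695731383787742 [114.7 -28.9  -2.2]
0.002 24 [201. 352.] [467. 441.]
0.002 -24 [279. 384.] [464. 409.]
-0.004 24 [201. 362.] [466. 449.]
-0.004 -24 [279. 394.] [464. 417.]
end [ 76. 429.]
tcp [290. 429.]
end [ 76. 437.]
tcp [290. 429.]
```

Run:
```python
from h import *
p,R=toolpose();print(p,np.degrees(np.arctan2(R[1,0],R[0,0])),ctrl.get_state()["time"])
b=np.array([.6387,.0487,.0])
print("bolt in tool",(R.T@(b-p)*1000).round(1))
R2=Rdown(-13.06)
for back in (152,): print(delta(p,R,b+R2@np.array([-.152,-.0003,0])+[0,0,.063],R2))
```

```text
[0.50401831 0.08368202 0.2200783 ] -13.044306314094264 6.4
bolt in tool [139.1   3.7 220.1]
[ -0.   -0.    0.  -12.9   3.3 157.1]
```

>>> {"api": "step_arm", "payload": {"deltas": [[0,0,0,-13,3.3,0,15],[0,0,0,-13,3.3,40,15],[0,0,0,-13,3.3,80,15],[0,0,0,-13,3.3,115,15],[0,0,0,-13,3.3,140,15],[0,0,0,-13,3.3,152,15],[0,0,0,-13,3.3,157,15],[0,0,0,-13,3.3,157,15]]}}

```text
time: 7.4
position: [0.491, 0.0836, 0.0637]
tool_rot: [-3.121, 0.357, -0.001]
ft_force: [0.0, -0.5, -4.4]
grip_width: 0.29
```

Run:
```python
from h import *
s=ctrl.get_state();print(s["time"],s["position"],s["tool_rot"],s["ft_force"],s["torque"])
p,R=toolpose();print("bolt in tool",(R.T@(np.array([.6387,.0487,.0])-p)*1000).round(1))
for n,b in (("side",(190,140,330,230)),("scene",(220,160,350,270))):
  im=optics.get_image(n)[:,:,::-1]; crop(im,*b,5.5,f"pics/{n}3.png")
cv2.imwrite("pics/w4.png",optics.get_image("wrist")[:,:,::-1])
```

```text
7.4 [0.4909846  0.08359576 0.06368818] [-3.12072852e+00  3.56628508e-01 -1.33698456e-03] [ 2.15931466e-03 -5.26328308e-01 -4.43223698e+00] [-0.01208062  0.20375797 -0.05312629]
bolt in tool [151.7   0.7  63.8]
```

View pics/side3.png

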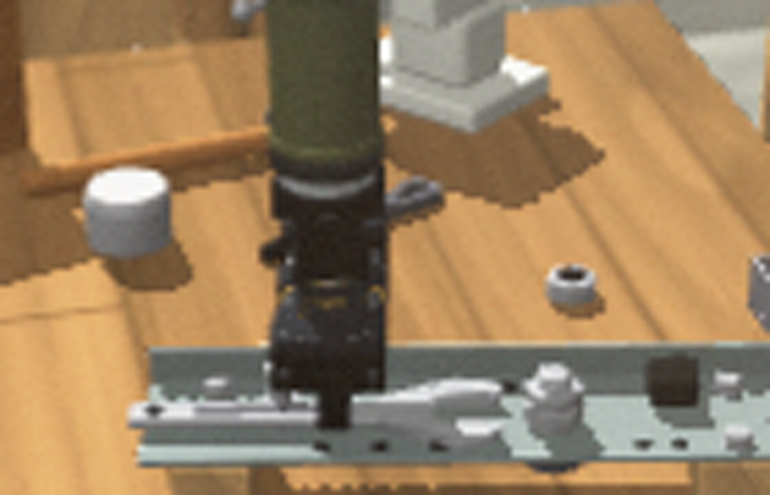

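View pics/scene3.png

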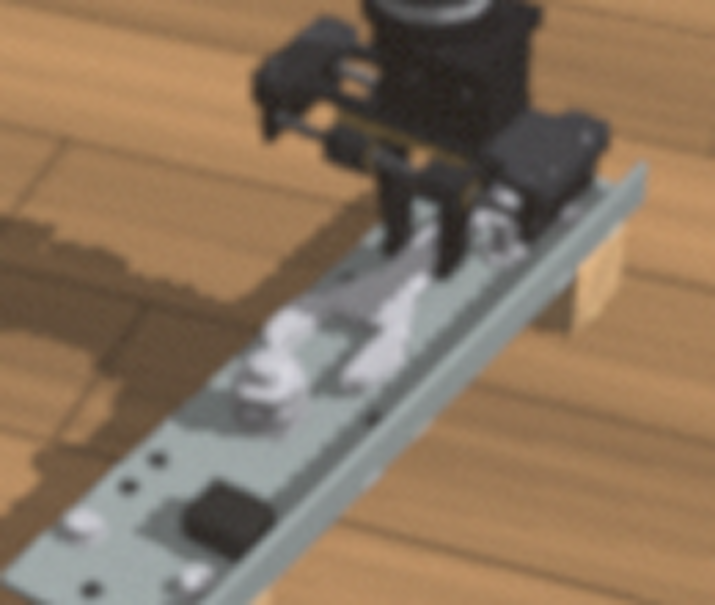

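View pics/w4.png

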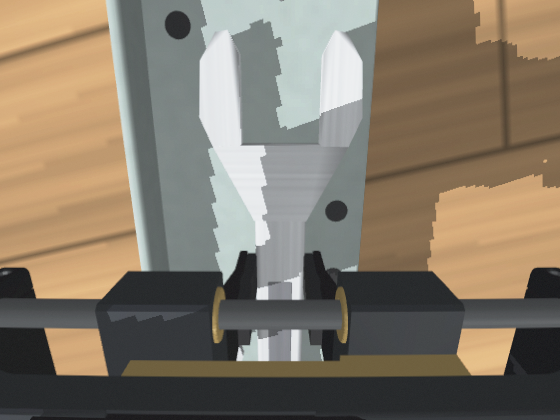

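>>> {"api": "step_arm", "payload": {"deltas": [[0,0,0,5,0.3,0.5,15],[0,0,0,10,0.3,0.5,15],[0,0,0,14,0.3,0.5,15],[0,0,0,18,0.3,0.5,15],[0,0,0,22,0.3,0.5,15],[0,0,0,26,0.3,0.5,15],[0,0,0,30,0.3,0.5,15],[0,0,0,33,0.3,0.5,15]]}}

```text
time: 8.55
position: [0.523, 0.0756, 0.0626]
tool_rot: [3.121, -0.357, 0.0]
ft_force: [0.4, -0.9, -4.9]
grip_width: 0.282
```

Run:
```python
from h import *
s=ctrl.get_state();print(s["time"],s["position"],s["tool_rot"],s["ft_force"],s["torque"])
p,R=toolpose();print("bolt in tool",(R.T@(np.array([.6387,.0487,.0])-p)*1000).round(1))
im=optics.get_image("wrist")[:,:,::-1];crop(im,190,0,380,150,4.2,"pics/w5.png")
```

```text
8.55 [0.522989   0.07561741 0.06255672] [ 3.12125906e+00 -3.56786749e-01  2.21210886e-04] [ 0.37404209 -0.9288227  -4.8894923 ] [-0.02195679  0.22374772  0.01909994]
bolt in tool [1.188e+02 1.000e-01 6.260e+01]
```

View pics/w5.png

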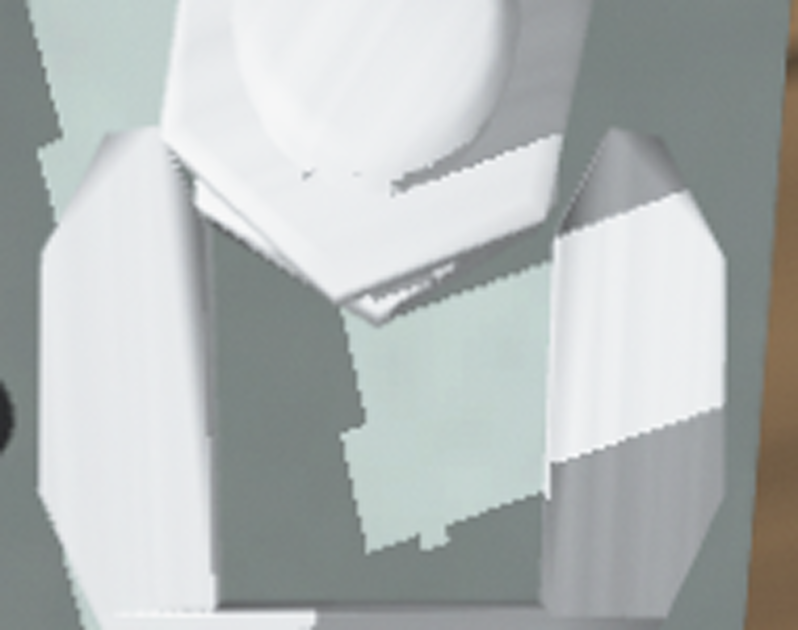

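The nut's lower corner at (377,322) in the crop sits midway between the prongs (209 and 549), so I'll push in.

>>> {"api": "step_arm", "payload": {"deltas": [[0,0,0,4,0,0,15],[0,0,0,8,0,0,15],[0,0,0,12,0,0,15],[0,0,0,16,0,0,15],[0,0,0,20,0,0,15],[0,0,0,24,0,0,15],[0,0,0,28,0,0,15],[0,0,0,29,0,0,15]]}}

```text
time: 9.6
position: [0.5513, 0.0689, 0.0626]
tool_rot: [3.121, -0.357, 0.0]
ft_force: [0.2, -0.3, -3.6]
grip_width: 0.283
```

Run:
```python
from h import *
s=ctrl.get_state();print(s["time"],s["position"],s["tool_rot"],s["ft_force"],s["torque"])
p,R=toolpose();print("bolt in tool",(R.T@(np.array([.6387,.0487,.0])-p)*1000).round(1))
im=optics.get_image("wrist")[:,:,::-1];cv2.imwrite("pics/w6f.png",im);crop(im,190,0,380,150,4.2,"pics/w6.png")
im=optics.get_image("side")[:,:,::-1];crop(im,190,140,330,230,5.5,f"pics/side4.png")
```

```text
9.6 [0.55129534 0.06894227 0.06260407] [ 3.12112050e+00 -3.57208568e-01  4.39179443e-04] [ 0.22597874 -0.29156126 -3.617813  ] [-0.00479393  0.1704692  -0.00674583]
bolt in tool [89.7 -0.  62.6]
```

View pics/w6.png

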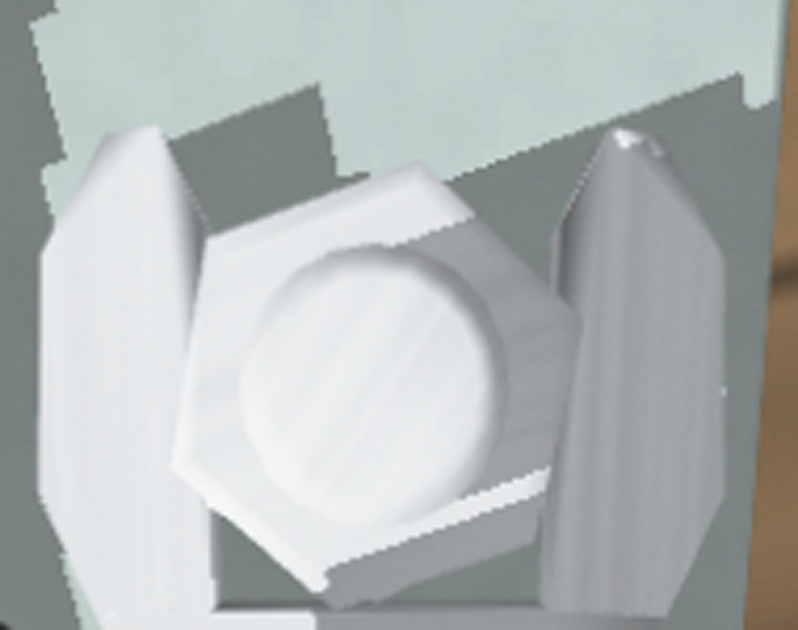

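View pics/side4.png

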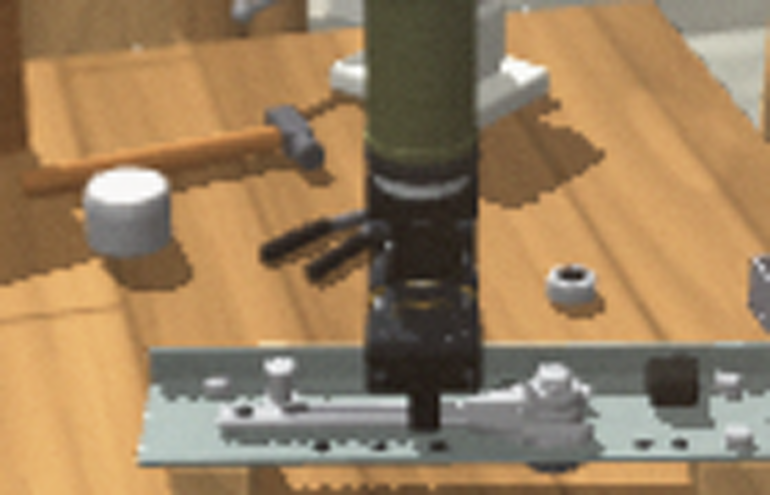

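>>> {"api": "step_arm", "payload": {"deltas": [[0,0,0.5,0,-0.8,0.5,15],[0,0,1.0,0,-1.6,1,15],[0,0,1.5,0,-2.4,1.5,15],[0,0,2,0,-3.1,1.5,15],[0,0,2.3,0,-3.6,1.5,15],[0,0,2.5,0,-3.9,1.5,15],[0,0,2.7,0.1,-4.2,1.5,15],[0,0,2.7,0.1,-4.2,1.5,15]]}}

```text
time: 10.7
position: [0.552, 0.0733, 0.0611]
tool_rot: [-3.112, 0.43, -0.0]
ft_force: [-0.8, 0.5, -4.0]
grip_width: 0.286
```

Run:
```python
from h import *
s=ctrl.get_state();print(s["time"],s["position"],s["tool_rot"],s["ft_force"],s["torque"])
p,R=toolpose();print("bolt in tool",(R.T@(np.array([.6387,.0487,.0])-p)*1000).round(1))
im=optics.get_image("scene")[:,:,::-1];crop(im,220,160,350,270,5.5,"pics/sc5.png")
```

```text
10.7 [0.55199919 0.07333247 0.06108093] [-3.11183017e+00  4.30084914e-01 -7.20613621e-05] [-0.82767026  0.52665963 -3.95015554] [0.10720272 0.22186908 0.0410098 ]
bolt in tool [90.1  0.2 61.1]
```

View pics/sc5.png

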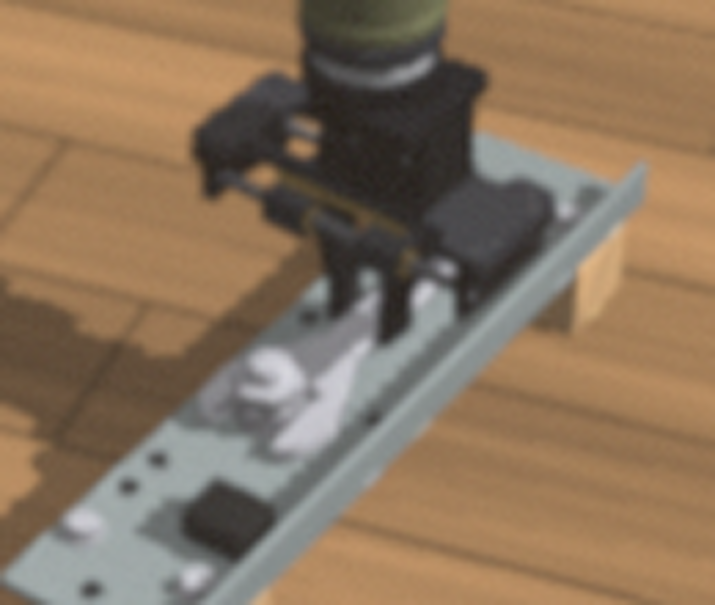

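>>> {"api": "step_arm", "payload": {"deltas": [[0,0,0,0,0,0.3,15],[0,0,0,0,0,0.6,15],[0,0,0,0,0,0.9,15],[0,0,0,0,0,1.2,15],[0,0,0,0,0,1.5,15],[0,0,0,0,0,1.8,15],[0,0,0,0,0,1.8,15],[0,0,0,0,0,1.8,15]]}}

```text
time: 11.75
position: [0.5522, 0.0732, 0.0598]
tool_rot: [-3.112, 0.43, -0.001]
ft_force: [-2.8, 0.1, 5.8]
grip_width: 0.286
```

>>> {"api": "step_arm", "payload": {"deltas": [[0,0,0,0,0,-0.5,40],[0,0,0,0,0,-0.5,40],[0,0,0,0,0,-0.5,40],[0,0,0,0,0,-0.5,40],[0,0,0,0,0,-5,40],[0,0,0,0,0,-15,40],[0,0,0,0,0,-40,40],[0,0,0,0,0,-80,40]]}}

```text
time: 12.75
position: [0.5512, 0.073, 0.1397]
tool_rot: [3.111, -0.43, -0.003]
ft_force: [-0.7, -0.1, -0.4]
grip_width: 0.46
```

>>> {"api": "step_arm", "payload": {"deltas": [[0,0,0,-5,0,-40,40],[0,0,0,-10,0,-80,40],[0,0,0,-10,0,-100,40],[0,0,0,-10,0,-100,40],[0,0,0,-10,0,-100,40],[0,0,0,-10,0,-100,40],[0,0,0,-10,0,-100,40],[0,0,0,-10,0,-100,40]]}}

```text
time: 13.75
position: [0.5422, 0.0759, 0.2388]
tool_rot: [3.112, -0.43, -0.001]
ft_force: [-0.2, 0.4, 0.7]
grip_width: 0.463
```

Run:
```python
from h import *
import pickle
s=ctrl.get_state();print(s["time"],s["position"],s["tool_rot"],s["ft_force"],s["torque"],s["grip_width"])
c=optics.get_calibration("wrist");im=optics.get_image("wrist")[:,:,::-1];cv2.imwrite("pics/w7.png",im);pickle.dump((c,s),open("w7.pkl","wb"))
```

```text
13.75 [0.54216441 0.07585928 0.23877882] [ 3.11150342e+00 -4.30232464e-01 -1.09075963e-03] [-0.20954198  0.36551052  0.74475702] [-0.01860878  0.09666789  0.04149395] 0.4625651926097142
```

View pics/w7.png

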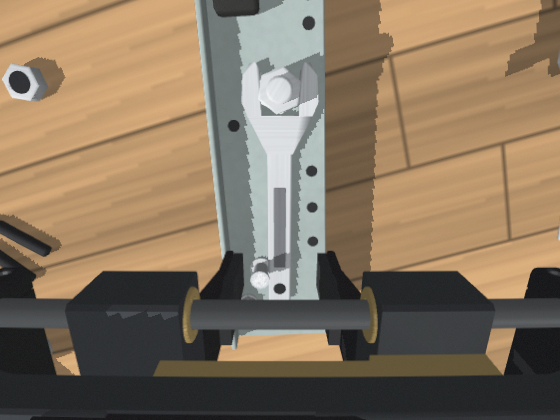

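Run:
```python
from h import *
im=cv2.imread("pics/w7.png"); crop(im,235,55,325,125,8,"pics/w7c.png"); crop(im,230,170,330,310,4.2,"pics/w7d.png")
```

```text
(no output)
```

View pics/w7c.png

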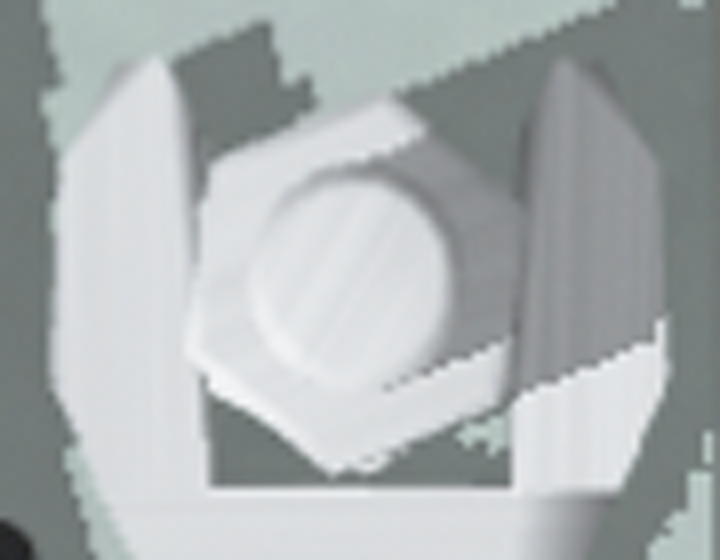

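View pics/w7d.png

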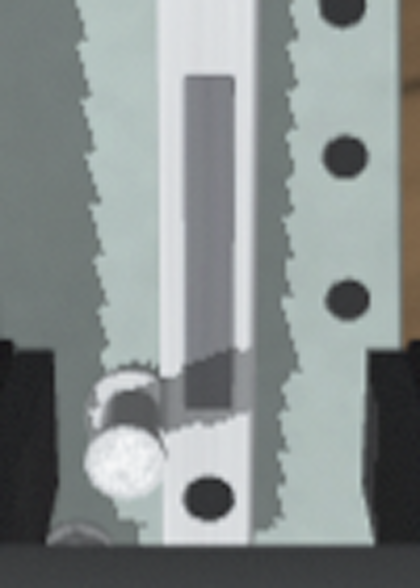

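Run:
```python
from h import *
import pickle
c,s=pickle.load(open("w7.pkl","rb"));p,R=toolpose(s)
f=lambda u,v:((u+.5)/8-.5+235,(v+.5)/8-.5+55)
hx=[(388,95),(525,212),(507,398),(335,472),(187,350),(212,160)]
H=np.array([plane(c,*f(*q),.086) for q in hx]);ce=H.mean(0);print("jam centre",ce.round(4))
a=[np.degrees(np.arctan2(*(h-ce)[1::-1]))%60 for h in H];print(np.round(a,1),np.mean(a),[round(np.linalg.norm((h-ce)[:2])*1000,1) for h in H])
print("bolt",plane(c,*f(349,279),.097).round(4))
g=lambda u,v:((u+.5)/4.2-.5+230,(v+.5)/4.2-.5+170)
# pocket midline/handle edges -> spanner yaw
A=[plane(c,*g((157+255)/2,10),.066),plane(c,*g((163+250)/2,530),.066)]
d=A[0]-A[1];print("holder yaw",np.degrees(np.arctan2(d[1],d[0])))
for e in ((157,10),(163,530)),((255,10),(250,530)):
    d=plane(c,*g(*e[0]),.066)-plane(c,*g(*e[1]),.066);print(np.degrees(np.arctan2(d[1],d[0])))
```

```text
jam centre [0.6391 0.0487 0.086 ]
[34.9 36.2 37.9 36.5 34.4 35.9] 35.95994219596411 [np.float64(19.8), np.float64(20.0), np.float64(20.9), np.float64(20.6), np.float64(20.7), np.float64(20.8)]
bolt [0.6392 0.0498 0.097 ]
holder yaw -15.81045055202196
-15.826173126902226
-15.794719696934461
```

>>> {"api": "step_arm", "payload": {"deltas": [[0,0,0,3,25,-11,60],[0,0,-2,7,75,-11,60],[0,0,-4,10,130,-11,60],[0,0,-6,14,185,-11,60],[0,0,-8,18,240,-11,60],[0,0,-8.8,22,295,-11,60],[0,0,-8.8,25,335,-11,60],[0,0,-8.8,27.6,362,-11,60]]}}

```text
time: 14.8
position: [0.4685, -0.2842, 0.2514]
tool_rot: [3.135, -0.197, 0.002]
ft_force: [-0.4, -0.7, -0.1]
grip_width: 0.694
```

>>> {"api": "step_arm", "payload": {"deltas": [[0,0,0,0,0,0,60],[0,0,0,0,0,0,60],[0,0,0,0,0,0,60],[0,0,0,0,0,0,60],[0,0,0,0,0,0,60],[0,0,0,0,0,0,60],[0,0,0,0,0,0,60],[0,0,0,0,0,0,60]]}}

```text
time: 15.8
position: [0.4707, -0.28, 0.2502]
tool_rot: [-3.136, 0.19, 0.0]
ft_force: [-1.1, -0.1, 0.2]
grip_width: 0.688
```

Run:
```python
from h import *
import pickle
s=ctrl.get_state();print(s["time"],s["position"],s["tool_rot"],s["joint_positions"].round(2),s["ft_force"],s["torque"])
c=optics.get_calibration("wrist");im=optics.get_image("wrist")[:,:,::-1];cv2.imwrite("pics/w8.png",im);pickle.dump((c,s),open("w8.pkl","wb"))
```

```text
15.8 [ 0.47069058 -0.27999794  0.25023778] [-3.13575465e+00  1.90282790e-01  1.36116368e-05] [-0.33  0.11  0.88  1.69 -0.08  1.38 -1.12] [-1.06668936 -0.10205758  0.19466374] [-0.03165245  0.2167464  -0.00712888]
```

View pics/w8.png

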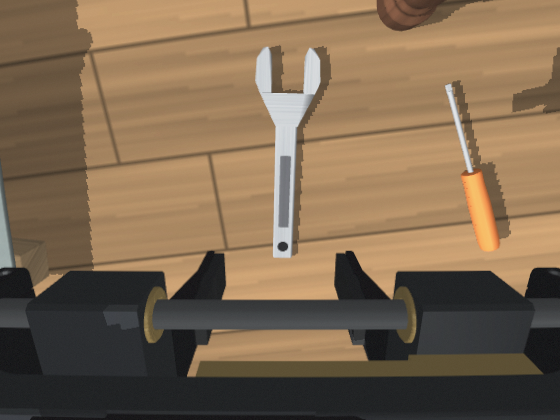

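The second spanner is clear of everything: tips at (265,49) and (313,50), handle end at row 257.

Run:
```python
from h import *
import pickle
c,s=pickle.load(open("w8.pkl","rb")); im=cv2.imread("pics/w8.png")
hsv=cv2.cvtColor(im,cv2.COLOR_BGR2HSV)
m=((hsv[...,1]<60)&(hsv[...,2]>90)).astype(np.uint8)
m[:, :235]=0; m[:,345:]=0; m[262:]=0
n,l,st,ce=cv2.connectedComponentsWithStats(m); i=1+np.argmax(st[1:,4]); print(st[i])
k=(l==i)
L=[];Rr=[]
for v in range(145,250):
    xs=np.flatnonzero(k[v]); L.append(plane(c,xs[0]-.5,v,.009));Rr.append(plane(c,xs[-1]+.5,v,.009))
L=np.array(L);Rr=np.array(Rr);M=(L+Rr)/2;a=np.polyfit(M[:,0],M[:,1],1);yaw=np.degrees(np.arctan(a[0]));print("yaw",yaw,"w",np.linalg.norm((L-Rr)[:,:2],axis=1).mean())
u=np.array([np.cos(np.radians(yaw)),np.sin(np.radians(yaw))])
for n_,(q,z,o) in dict(end=((282,257.5),.009,232),tipL=((265,46.5),.01,-26),tipR=((313,48),.01,-26),th=((289,93.5),.01,22)).items():
    P=plane(c,*q,z)[:2]; t=P@u+o/1000; print(n_,P.round(4),"jaw along",t.round(4))
x0=M[:,:2].mean(0); 
t=np.mean([plane(c,282,257.5,.009)[:2]@u+.232,(plane(c,265,46.5,.01)[:2]+plane(c,313,48,.01)[:2])@u/2-.026,plane(c,289,93.5,.01)[:2]@u+.022])
jaw=x0+u*(t-x0@u); print("jaw",jaw); g=jaw-.09*u; print("grip",g)
p,R=toolpose(s)
print(delta(p,R,[*g,.003],Rdown(yaw)))
```

```text
[ 255   47   66  211 5357]
yaw -8.498544200840763 w 0.026351906825360993
end [ 0.3656 -0.2702] jaw along 0.6335
tipL [ 0.6227 -0.2822] jaw along 0.6316
tipR [ 0.6147 -0.335 ] jaw along 0.6315
th [ 0.5703 -0.303 ] jaw along 0.6308
jaw [ 0.59350112 -0.30411872]
grip [ 0.50448935 -0.29081813]
[ -0.    0.    1.6  34.9   6.7 247.2]
```

>>> {"api": "step_arm", "payload": {"deltas": [[0,0,1.6,15,3,45,48],[0,0,1.6,35,6.7,95,48],[0,0,1.6,35,6.7,145,48],[0,0,1.6,35,6.7,185,48],[0,0,1.6,35,6.7,215,48],[0,0,1.6,35,6.7,237,48],[0,0,1.6,35,6.7,245,48],[0,0,1.6,35,6.7,247.5,48]]}}

```text
time: 16.85
position: [0.5051, -0.2912, 0.0031]
tool_rot: [3.133, -0.234, 0.001]
ft_force: [0.3, 0.0, 0.8]
grip_width: 0.551
```

>>> {"api": "step_arm", "payload": {"deltas": [[0,0,0,0,0,0,15],[0,0,0,0,0,0,15],[0,0,0,0,0,0,15],[0,0,0,0,0,0,15],[0,0,0,0,0,0,15],[0,0,0,0,0,-6,15],[0,0,0,0,0,-25,15],[0,0,0,0,0,-60,15]], "newtons": 55}}

```text
time: 17.85
position: [0.5033, -0.2902, 0.0628]
tool_rot: [-3.132, 0.234, 0.005]
ft_force: [0.3, 0.2, -3.1]
grip_width: 0.286
```

Run:
```python
from h import *
import pickle
s=ctrl.get_state();p,R=toolpose(s);print(s["time"],s["position"],s["tool_rot"],s["ft_force"])
yaw=np.degrees(np.arctan2(R[1,0],R[0,0]));print(yaw)
b=np.array([.6390,.0488,0])
for yy in (96,):
    R2=Rdown(yy); t=b+R2@np.array([-.165,-.0003,0])+[0,0,.15]; print(t,delta(p,R,t,R2), R.T@(t-p)*1000)
```

```text
17.85 [ 0.50334996 -0.29020755  0.06277207] [-3.13210719  0.2342693   0.00497771] [ 0.33648396  0.22894351 -3.06130163]
-8.555022573386683
[ 0.65594884 -0.11532747  0.15      ] [-2.000e-01  1.000e-01 -1.046e+02  1.246e+02 -1.957e+02 -8.750e+01] [ 124.60484981 -195.67800998  -87.53237243]
```

>>> {"api": "step_arm", "payload": {"deltas": [[0,0,0,0,0,-40,15],[0,0,-10,15,-20,-75,15],[0,0,-20,31,-50,-87,15],[0,0,-30,50,-80,-87,15],[0,0,-40,70,-110,-87,15],[0,0,-50,90,-140,-87,15],[0,0,-60,110,-170,-87,15],[0,0,-70,124.6,-195.7,-87,15]]}}

```text
time: 18.85
position: [0.6576, -0.1146, 0.1504]
tool_rot: [2.695, 1.614, 0.0]
ft_force: [0.0, -0.4, -3.2]
grip_width: 0.29
```

>>> {"api": "step_arm", "payload": {"deltas": [[0,0,-10,0,0,0,15],[0,0,-20,0,0,0,15],[0,0,-30,0,0,0,15],[0,0,-34.6,0,0,0,15],[0,0,-34.6,0,0,0,15],[0,0,-34.6,0,0,0,15],[0,0,-34.6,0,0,0,15],[0,0,-34.6,0,0,0,15]]}}

```text
time: 19.85
position: [0.6569, -0.1158, 0.1498]
tool_rot: [-2.101, -2.335, 0.0]
ft_force: [0.0, -0.3, -3.0]
grip_width: 0.291
```

Run:
```python
from h import *
import pickle
s=ctrl.get_state();p,R=toolpose(s);print(s["time"],s["position"],s["tool_rot"],s["joint_positions"].round(2),s["ft_force"])
yaw=np.degrees(np.arctan2(R[1,0],R[0,0]));print(yaw)
b=np.array([.6390,.0488,0]); print("bolt in tool",R.T@(b-p)*1000)
R2=Rdown(96); t=b+R2@np.array([-.150,-.0003,0])+[0,0,.080]; print(t,delta(p,R,t,R2))
c=optics.get_calibration("wrist");im=optics.get_image("wrist")[:,:,::-1];cv2.imwrite("pics/w9.png",im);pickle.dump((c,s),open("w9.pkl","wb"))
for n,bx in (("side",(190,140,330,240)),("scene",(200,160,340,270))):
  im=optics.get_image(n)[:,:,::-1]; crop(im,*bx,5.5,f"pics/{n}9.png")
```

```text
19.85 [ 0.65688695 -0.11582914  0.14976007] [-2.10135929e+00 -2.33534062e+00  1.95594727e-04] [-0.2   0.42  0.44  1.51 -0.18  1.25  0.37] [ 0.02870788 -0.33360873 -2.97079698]
96.0377017280437
bolt in tool [165.60842296  -0.45647035 149.74785038]
[ 0.65438091 -0.10040964  0.08      ] [-0.   0.   0.  15.6 -0.9 69.8]
```

View pics/w9.png

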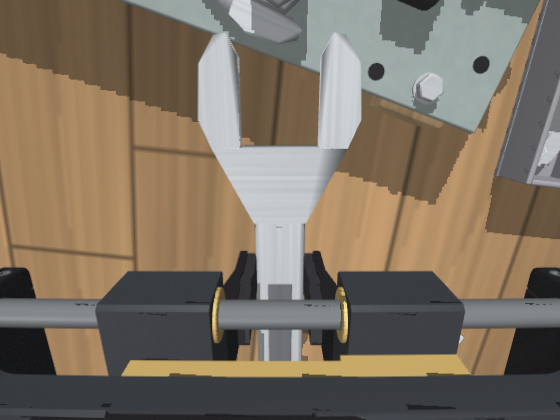

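View pics/side9.png

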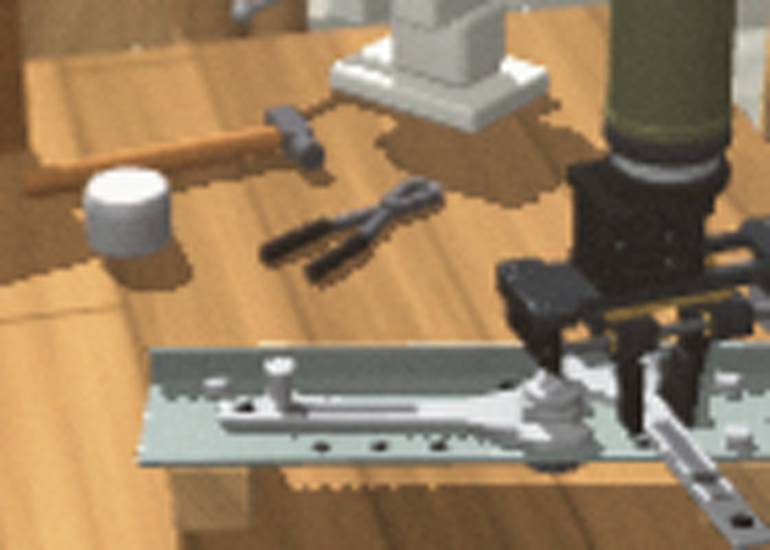

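>>> {"api": "step_arm", "payload": {"deltas": [[0,0,0,14,-0.8,0,15],[0,0,0,14,-0.8,25,15],[0,0,0,14,-0.8,45,15],[0,0,0,14,-0.8,60,15],[0,0,0,14,-0.8,67,15],[0,0,0,14,-0.8,70,15],[0,0,0,14,-0.8,70,15],[0,0,0,14,-0.8,70,15]]}}

```text
time: 21.0
position: [0.6552, -0.1021, 0.0805]
tool_rot: [2.1, 2.335, 0.001]
ft_force: [0.0, -0.7, -3.0]
grip_width: 0.286
```

Run:
```python
from h import *
s=ctrl.get_state();p,R=toolpose(s);print(s["time"],s["position"],s["tool_rot"],s["ft_force"])
print(np.degrees(np.arctan2(R[1,0],R[0,0])))
b=np.array([.6390,.0488,0]); print("bolt in tool",R.T@(b-p)*1000)
im=optics.get_image("side")[:,:,::-1]; crop(im,240,165,340,235,7.5,f"pics/side10.png")
```

```text
21.0 [ 0.65519049 -0.10214921  0.0805282 ] [2.10040837e+00 2.33485280e+00 1.41989021e-03] [ 0.01025594 -0.67513429 -2.98881405]
96.0515820772125
bolt in tool [151.82670311  -0.29517291  80.50560637]
```

View pics/side10.png

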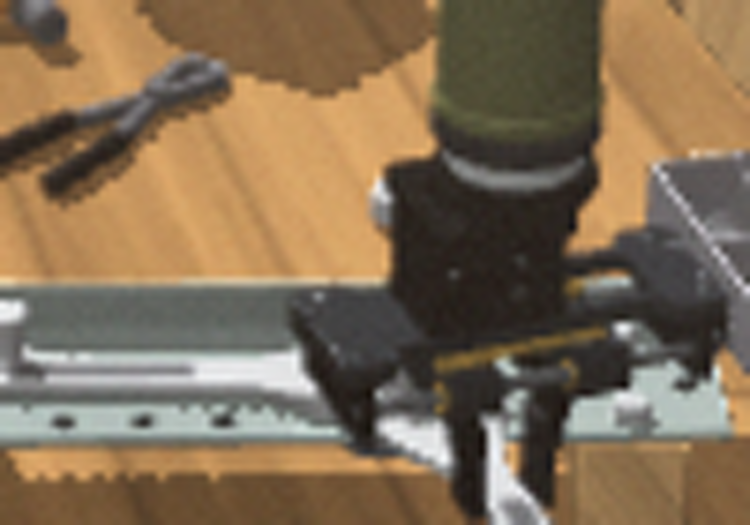

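>>> {"api": "step_arm", "payload": {"deltas": [[0,0,0,4,-0.6,0,15],[0,0,0,8,-0.6,0,15],[0,0,0,12,-0.6,0,15],[0,0,0,16,-0.6,0,15],[0,0,0,20,-0.6,0,15],[0,0,0,24,-0.6,0,15],[0,0,0,27,-0.6,0,15],[0,0,0,27,-0.6,0,15]]}}

```text
time: 22.05
position: [0.6512, -0.0748, 0.0798]
tool_rot: [-2.1, -2.336, -0.0]
ft_force: [0.2, 0.7, -3.2]
grip_width: 0.287
```

Run:
```python
from h import *
s=ctrl.get_state();p,R=toolpose(s);print(s["time"],s["position"],s["tool_rot"],s["ft_force"])
print(np.degrees(np.arctan2(R[1,0],R[0,0])))
b=np.array([.6390,.0488,0]); print("bolt in tool",R.T@(b-p)*1000)
im=optics.get_image("wrist")[:,:,::-1]; crop(im,190,0,380,150,4.2,f"pics/w11.png")
```

```text
22.05 [ 0.65124237 -0.07475693  0.07977774] [-2.10020912e+00 -2.33623848e+00 -3.55317051e-04] [ 0.1655621   0.66570295 -3.17142343]
96.09079660699432
bolt in tool [124.13959129   0.92931823  79.80711458]
```

View pics/w11.png

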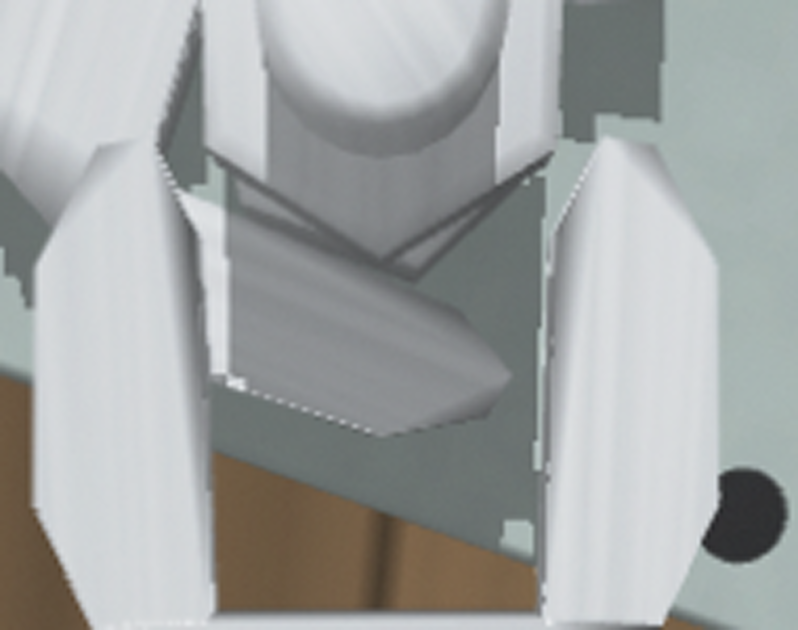

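>>> {"api": "step_arm", "payload": {"deltas": [[0,0,0,4,0.2,0,15],[0,0,0,8,0.2,0,15],[0,0,0,12,0.2,0,15],[0,0,0,16,0.2,0,15],[0,0,0,20,0.2,0,15],[0,0,0,25,0.2,0,15],[0,0,0,30,0.2,0,15],[0,0,0,34,0.2,0,15]]}}

```text
time: 23.1
position: [0.6478, -0.0409, 0.0798]
tool_rot: [-2.101, -2.336, -0.0]
ft_force: [-0.3, -0.3, -2.7]
grip_width: 0.283
```

Run:
```python
from h import *
s=ctrl.get_state();p,R=toolpose(s);print(s["time"],s["position"],s["tool_rot"],s["ft_force"],s["torque"])
print(np.degrees(np.arctan2(R[1,0],R[0,0])))
b=np.array([.6390,.0488,0]); print("bolt in tool",R.T@(b-p)*1000)
im=optics.get_image("wrist")[:,:,::-1]; crop(im,190,0,380,150,4.2,f"pics/w12.png")
im=optics.get_image("scene")[:,:,::-1]; crop(im,210,190,310,270,7,f"pics/sc12.png")
```

```text
23.1 [ 0.64777173 -0.04091676  0.07976857] [-2.10061213e+00 -2.33589192e+00 -2.32122262e-04] [-0.31886512 -0.33277184 -2.69387258] [-0.03205657  0.04022065  0.01951577]
96.07141237313326
bolt in tool [90.12735097  0.76331165 79.78435894]
```

View pics/w12.png

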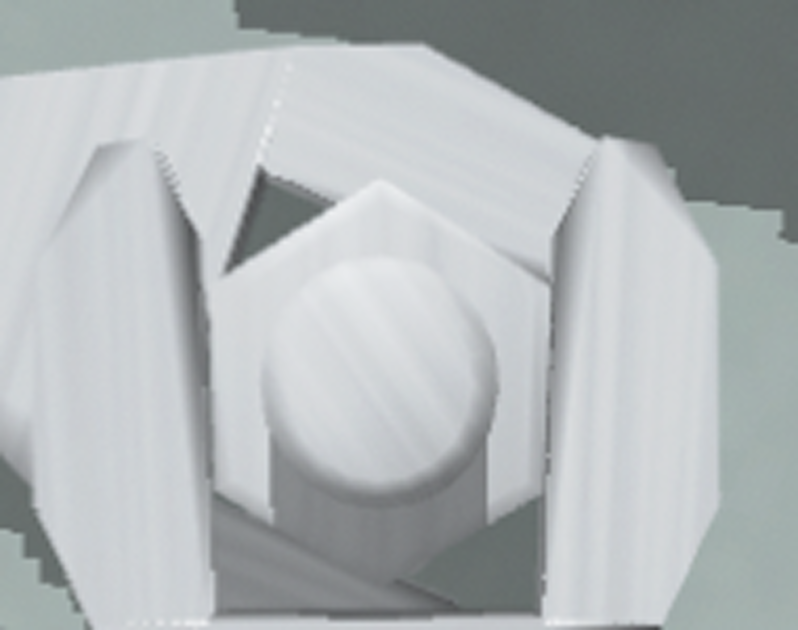

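View pics/sc12.png

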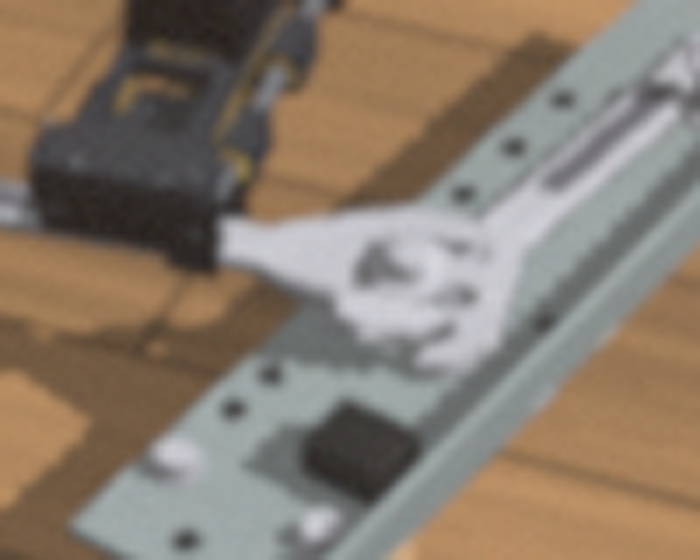

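```bash
cat > arc.py <<'E'
import numpy as np,sys
bx,by=float(sys.argv[1]),float(sys.argv[2])
for t in map(float,sys.argv[3:]):
    a=np.radians(t);c,s=np.cos(a),np.sin(a)
    print(t,[round(bx-(c*bx-s*by),1),round(by-(s*bx+c*by),1)])
E
python3 arc.py 90.1 0.3 2 4 6 8 10 12 14 16 18 20
```

```text
2.0 [np.float64(0.1), np.float64(-3.1)]
4.0 [np.float64(0.2), np.float64(-6.3)]
6.0 [np.float64(0.5), np.float64(-9.4)]
8.0 [np.float64(0.9), np.float64(-12.5)]
10.0 [np.float64(1.4), np.float64(-15.6)]
12.0 [np.float64(2.0), np.float64(-18.7)]
14.0 [np.float64(2.7), np.float64(-21.8)]
16.0 [np.float64(3.6), np.float64(-24.8)]
18.0 [np.float64(4.5), np.float64(-27.8)]
20.0 [np.float64(5.5), np.float64(-30.8)]
```

>>> {"api": "step_arm", "payload": {"deltas": [[0,0,2,0.1,-3.1,0,15],[0,0,4,0.2,-6.3,0,15],[0,0,6,0.5,-9.4,0,15],[0,0,8,0.9,-12.5,0,15],[0,0,10,1.4,-15.6,0,15],[0,0,12,2,-18.7,0,15],[0,0,14,2.7,-21.8,0,15],[0,0,16,3.6,-24.8,0,15]]}}

```text
time: 24.2
position: [0.6229, -0.0404, 0.0799]
tool_rot: [2.407, 2.018, 0.001]
ft_force: [2.8, -0.2, -2.1]
grip_width: 0.287
```

Run:
```python
from h import *
s=ctrl.get_state();p,R=toolpose(s);print(s["time"],s["position"],s["tool_rot"],s["ft_force"],s["torque"],R.T@s["ft_force"])
print(np.degrees(np.arctan2(R[1,0],R[0,0])))
b=np.array([.6385,.0488,0]); print("bolt in tool",R.T@(b-p)*1000)
im=optics.get_image("wrist")[:,:,::-1]; cv2.imwrite("pics/w13f.png",im);crop(im,190,0,380,150,4.2,f"pics/w13.png")
im=optics.get_image("scene")[:,:,::-1]; crop(im,210,170,330,270,6,f"pics/sc13.png")
```

```text
24.2 [ 0.62291795 -0.04042579  0.07990599] [2.40731554e+00 2.01762274e+00 9.04935901e-04] [ 2.75250273 -0.15164718 -2.12942765] [-0.09015288 -0.4067333   0.06836615] [0.33161806 2.73490696 2.13167625]
79.93419046706933
bolt in tool [90.57021704 -0.31760625 79.91210236]
```

View pics/w13.png

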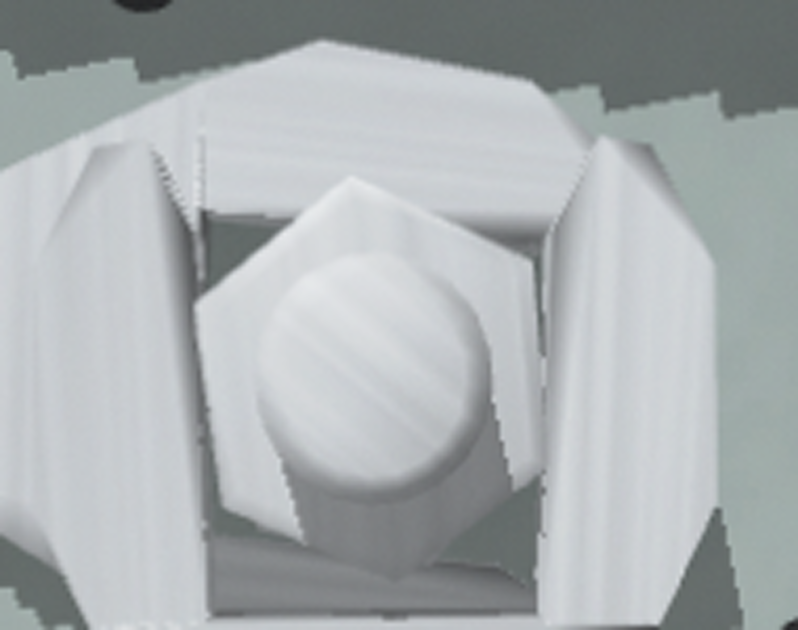

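View pics/sc13.png

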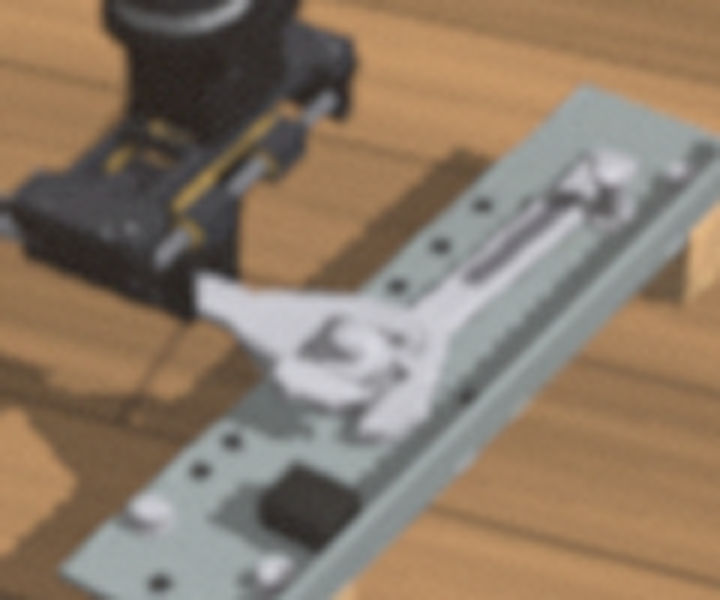

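```bash
python3 arc.py 90.3 0 2 4 6 8 10 12 14 16
```

```text
2.0 [np.float64(0.1), np.float64(-3.2)]
4.0 [np.float64(0.2), np.float64(-6.3)]
6.0 [np.float64(0.5), np.float64(-9.4)]
8.0 [np.float64(0.9), np.float64(-12.6)]
10.0 [np.float64(1.4), np.float64(-15.7)]
12.0 [np.float64(2.0), np.float64(-18.8)]
14.0 [np.float64(2.7), np.float64(-21.8)]
16.0 [np.float64(3.5), np.float64(-24.9)]
```

>>> {"api": "step_arm", "payload": {"deltas": [[0,0,2,0.1,-3.2,0,15],[0,0,4,0.2,-6.3,0,15],[0,0,6,0.5,-9.4,0,15],[0,0,8,0.9,-12.6,0,15],[0,0,10,1.4,-15.7,0,15],[0,0,12,2,-18.8,0,15],[0,0,14,2.7,-21.8,0,15],[0,0,16,3.5,-24.9,0,15]]}}

```text
time: 25.3
position: [0.5987, -0.0326, 0.0798]
tool_rot: [2.665, 1.663, 0.0]
ft_force: [2.7, -0.4, -3.6]
grip_width: 0.289
```

```bash
cat > st.py <<'E'
from h import *
import sys
s=ctrl.get_state();p,R=toolpose(s);print(s["time"],s["position"],"Ftool",(R.T@s["ft_force"]).round(2),"yaw",np.degrees(np.arctan2(R[1,0],R[0,0])).round(2))
b=np.array([.6385,.0488,0]); print("bolt in tool",(R.T@(b-p)*1000).round(2))
n=sys.argv[1]
im=optics.get_image("wrist")[:,:,::-1]; cv2.imwrite(f"pics/w{n}f.png",im);crop(im,190,0,380,150,4.2,f"pics/w{n}.png")
E
python3 st.py 14
```

```text
25.3 [ 0.59874976 -0.03260917  0.07982502] Ftool [0.86 2.58 3.57] yaw 63.92
bolt in tool [90.58 -0.1  79.84]
```

View pics/w14.png

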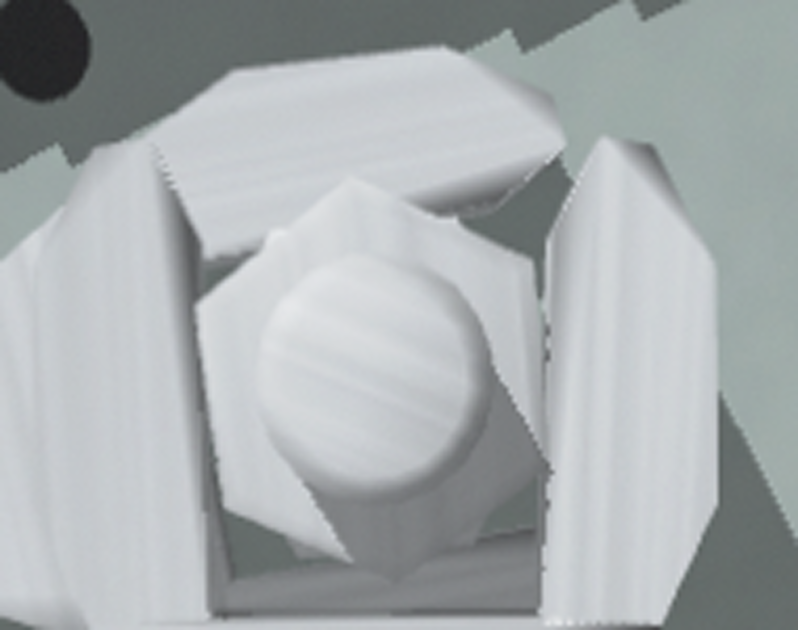

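```bash
python3 arc.py 90.4 0 1 2 3 4 5 6.5 8 9.5 11 12.5
```

```text
1.0 [np.float64(0.0), np.float64(-1.6)]
2.0 [np.float64(0.1), np.float64(-3.2)]
3.0 [np.float64(0.1), np.float64(-4.7)]
4.0 [np.float64(0.2), np.float64(-6.3)]
5.0 [np.float64(0.3), np.float64(-7.9)]
6.5 [np.float64(0.6), np.float64(-10.2)]
8.0 [np.float64(0.9), np.float64(-12.6)]
9.5 [np.float64(1.2), np.float64(-14.9)]
11.0 [np.float64(1.7), np.float64(-17.2)]
12.5 [np.float64(2.1), np.float64(-19.6)]
```

>>> {"api": "step_arm", "payload": {"deltas": [[0,0,2,0.1,-3.2,0,15],[0,0,4,0.2,-6.3,0,15],[0,0,6,0.5,-9.5,0,15],[0,0,7.5,0.8,-11.8,0,15],[0,0,9,1.1,-14.1,0,15],[0,0,10.5,1.5,-16.5,0,15],[0,0,12,2,-18.8,0,15],[0,0,13,2.3,-20.3,0,15]]}}

```text
time: 26.35
position: [0.5815, -0.0217, 0.0798]
tool_rot: [2.836, 1.352, 0.0]
ft_force: [3.1, -0.4, -3.0]
grip_width: 0.289
```

```bash
python3 st.py 15;  python3 arc.py 90.4 0 0.5 1 1.5 2 2.5 3 3.5 4
```

```text
26.35 [ 0.58149217 -0.02169097  0.07976966] Ftool [1.6  2.69 2.98] yaw 50.99
bolt in tool [ 9.066e+01 -8.000e-02  7.977e+01]
0.5 [np.float64(0.0), np.float64(-0.8)]
1.0 [np.float64(0.0), np.float64(-1.6)]
1.5 [np.float64(0.0), np.float64(-2.4)]
2.0 [np.float64(0.1), np.float64(-3.2)]
2.5 [np.float64(0.1), np.float64(-3.9)]
3.0 [np.float64(0.1), np.float64(-4.7)]
3.5 [np.float64(0.2), np.float64(-5.5)]
4.0 [np.float64(0.2), np.float64(-6.3)]
```

>>> {"api": "step_arm", "payload": {"deltas": [[0,0,0.5,0,-0.8,0,15],[0,0,1,0,-1.6,0,15],[0,0,1.5,0,-2.4,0,15],[0,0,2,0.1,-3.2,0,15],[0,0,2.5,0.1,-3.9,0,15],[0,0,3,0.1,-4.7,0,15],[0,0,3,0.1,-4.7,0,15],[0,0,3,0.1,-4.7,0,15]]}}

```text
time: 27.4
position: [0.5779, -0.0187, 0.0797]
tool_rot: [-2.869, -1.279, 0.0]
ft_force: [2.2, -1.3, -3.1]
grip_width: 0.289
```

```bash
python3 st.py 16
```

```text
27.4 [ 0.57794443 -0.0186918   0.07974935] Ftool [0.47 2.5  3.08] yaw 48.06
bolt in tool [ 9.068e+01 -6.000e-02  7.975e+01]
```

View pics/w16.png

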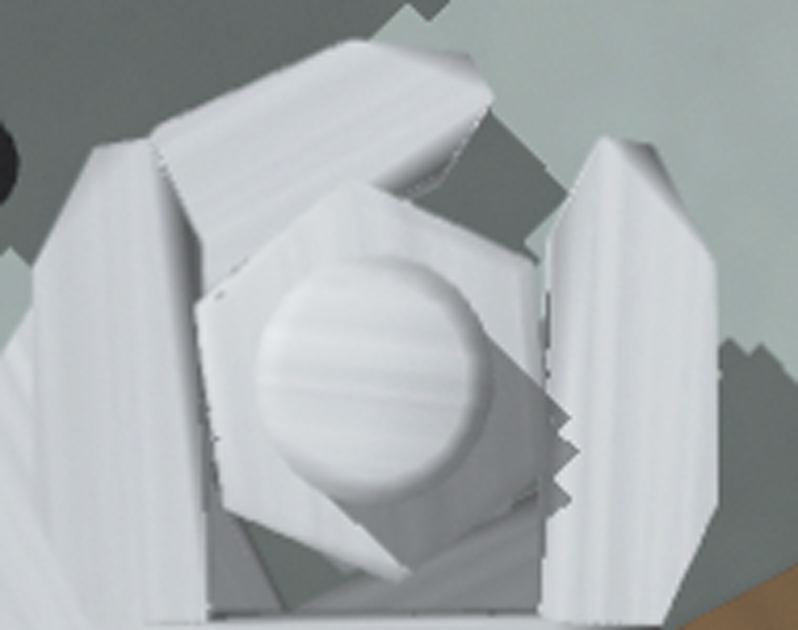

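>>> {"api": "step_arm", "payload": {"deltas": [[0,0,0.5,0,-0.8,0,15],[0,0,1,0,-1.6,0,15],[0,0,1.5,0,-2.4,0,15],[0,0,1.5,0,-2.4,0,15],[0,0,2,0.1,-3.2,0,15],[0,0,2,0.1,-3.2,0,15],[0,0,2,0.1,-3.2,0,15],[0,0,2,0.1,-3.2,0,15]]}}

```text
time: 28.45
position: [0.5757, -0.0165, 0.0798]
tool_rot: [-2.891, -1.229, 0.0]
ft_force: [2.7, -0.9, -3.1]
grip_width: 0.287
```

Run:
```python
from h import *
s=ctrl.get_state();p,R=toolpose(s);print("Ftool",(R.T@s["ft_force"]).round(2),s["torque"],"yaw",np.degrees(np.arctan2(R[1,0],R[0,0])).round(2))
```

```text
Ftool [1.28 2.58 3.12] [-0.32365108 -0.32416443  0.09946453] yaw 46.06
```

>>> {"api": "step_arm", "payload": {"deltas": [[0,0,0.5,0,-0.8,0,15],[0,0,1,0,-1.6,0,15],[0,0,1,0,-1.6,0,15],[0,0,1.5,0,-2.4,0,15],[0,0,1.5,0,-2.4,0,15],[0,0,2,0.1,-3.2,0,15],[0,0,2,0.1,-3.2,0,15],[0,0,2,0.1,-3.2,0,15]]}}

```text
time: 29.45
position: [0.5734, -0.0143, 0.0797]
tool_rot: [-2.912, -1.178, 0.0]
ft_force: [1.3, -1.3, -3.5]
grip_width: 0.293
```

```bash
python3 st.py 17
python3 - <<'E'
from h import *
im=optics.get_image("scene")[:,:,::-1]; crop(im,210,170,350,270,5.5,f"pics/sc17.png")
E
```

```text
29.45 [ 0.57336575 -0.01428455  0.07972915] Ftool [0.05 1.87 3.5 ] yaw 44.05
bolt in tool [ 9.069e+01 -4.000e-02  7.972e+01]
```

View pics/w17.png

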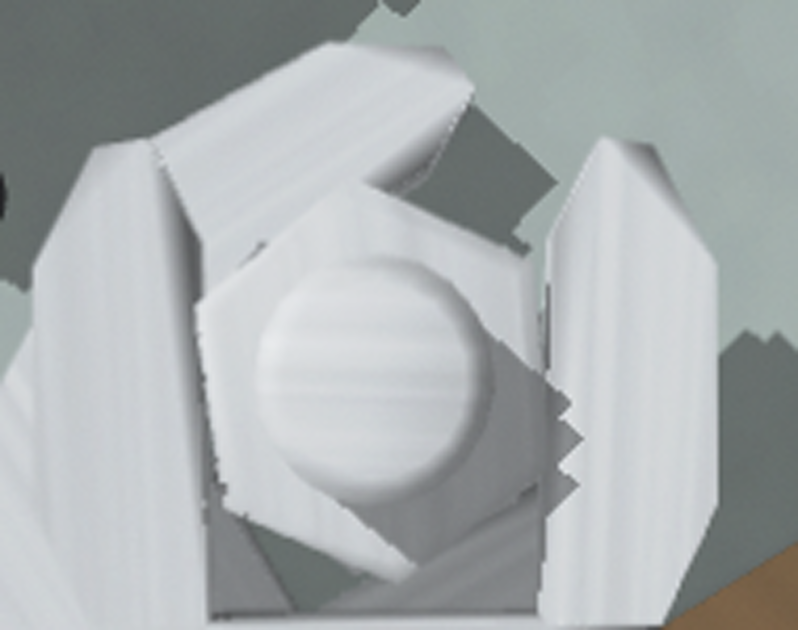

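View pics/sc17.png

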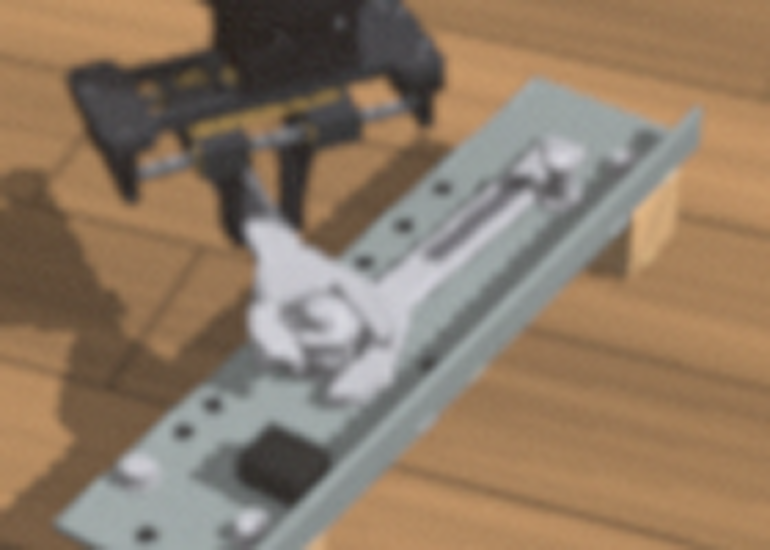

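>>> {"api": "step_arm", "payload": {"deltas": [[0,0,0.5,0,-0.8,0,15],[0,0,0.5,0,-0.8,0,15],[0,0,1,0,-1.6,0,15],[0,0,1,0,-1.6,0,15],[0,0,1.5,0,-2.4,0,15],[0,0,1.5,0,-2.4,0,15],[0,0,2,0.1,-3.2,0,15],[0,0,2,0.1,-3.2,0,15]]}}

```text
time: 30.55
position: [0.5712, -0.0119, 0.0797]
tool_rot: [-2.932, -1.127, 0.0]
ft_force: [0.7, -2.8, -3.0]
grip_width: 0.288
```

```bash
cat > q.py <<'E'
from h import *
s=ctrl.get_state();p,R=toolpose(s);print("Ftool",(R.T@s["ft_force"]).round(2),s["torque"],"yaw",np.degrees(np.arctan2(R[1,0],R[0,0])).round(2))
E
python3 q.py
```

```text
Ftool [-1.3   2.55  3.05] [-0.59326905 -0.18317862  0.02124872] yaw 42.05
```

>>> {"api": "step_arm", "payload": {"deltas": [[0,0,0.5,0,-0.8,0,15],[0,0,0.5,0,-0.8,0,15],[0,0,1,0,-1.6,0,15],[0,0,1,0,-1.6,0,15],[0,0,1.5,0,-2.4,0,15],[0,0,1.5,0,-2.4,0,15],[0,0,2,0.1,-3.2,0,15],[0,0,2,0.1,-3.2,0,15]]}}

```text
time: 31.55
position: [0.5691, -0.0094, 0.0797]
tool_rot: [-2.952, -1.076, 0.0]
ft_force: [0.8, -3.7, -2.8]
grip_width: 0.289
```

```bash
python3 st.py 18
```

```text
31.55 [ 0.56911672 -0.00939891  0.07972873] Ftool [-1.73  3.34  2.82] yaw 40.05
bolt in tool [90.57  0.1  79.71]
```

View pics/w18.png

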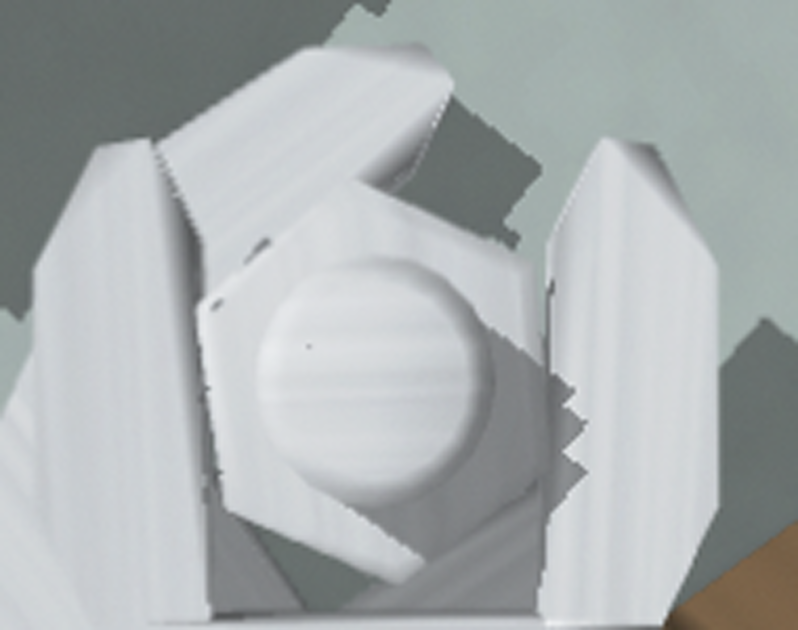

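>>> {"api": "step_arm", "payload": {"deltas": [[0,0,0.5,0,-0.8,0,15],[0,0,0.5,0,-0.8,0,15],[0,0,1,0,-1.6,0,15],[0,0,1,0,-1.6,0,15],[0,0,1.5,0,-2.4,0,15],[0,0,1.5,0,-2.4,0,15],[0,0,1.5,0,-2.4,0,15],[0,0,1.5,0,-2.4,0,15]]}}

```text
time: 32.6
position: [0.5676, -0.0076, 0.0797]
tool_rot: [-2.965, -1.037, 0.0]
ft_force: [1.1, -3.0, -3.2]
grip_width: 0.288
```

```bash
python3 q.py
```

```text
Ftool [-0.99  3.03  3.21] [-0.81266002  0.00321261 -0.00136462] yaw 38.56
```

```bash
python3 st.py 19
python3 - <<'E'
from h import *
im=optics.get_image("scene")[:,:,::-1]; crop(im,230,180,330,255,7.5,f"pics/sc19.png")
im=optics.get_image("side")[:,:,::-1]; crop(im,220,180,320,250,7.5,f"pics/si19.png")
c=optics.get_calibration("wrist")
np.save("c19.npy",np.array([c],dtype=object),allow_pickle=True)
E
```

```text
32.6 [ 0.56763763 -0.00756505  0.07974599] Ftool [-0.99  3.03  3.21] yaw 38.56
bolt in tool [90.55  0.1  79.74]
```

View pics/w19.png

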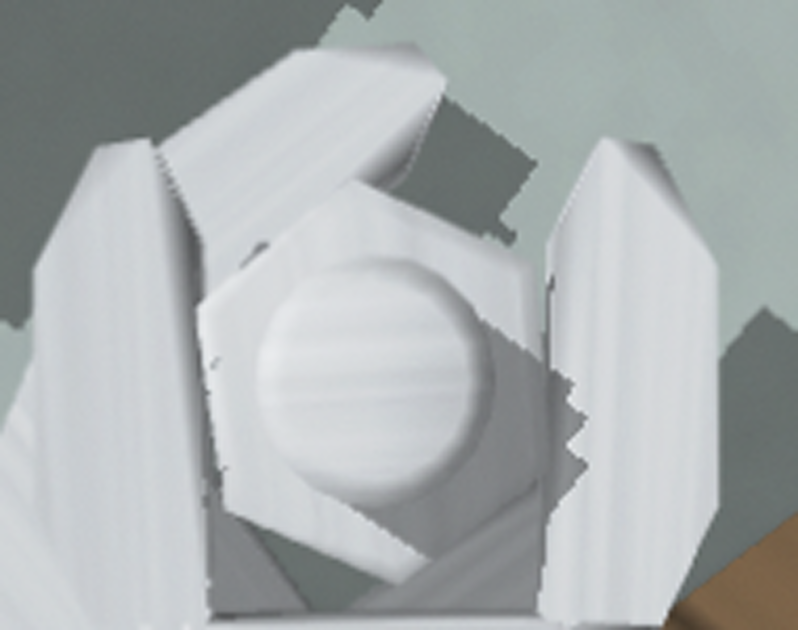

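View pics/sc19.png

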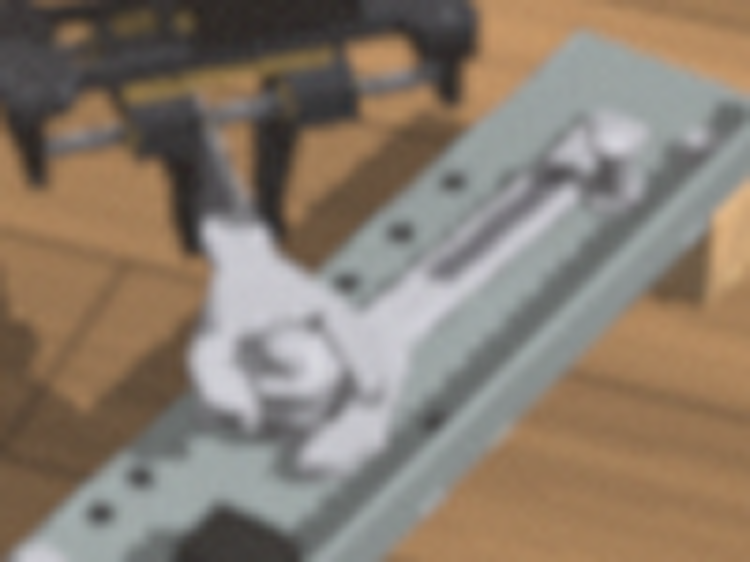

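View pics/si19.png

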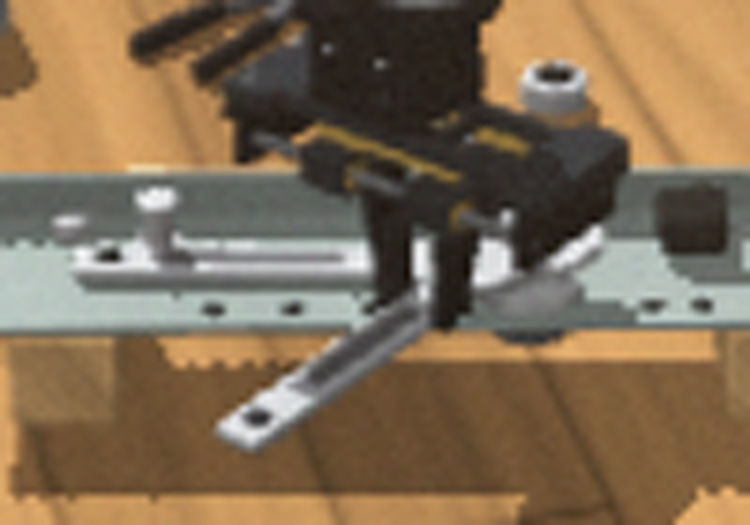

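>>> {"api": "step_arm", "payload": {"deltas": [[0,0,0.5,0,-0.8,0,15],[0,0,0.5,0,-0.8,0,15],[0,0,0.8,0,-1.2,0,15],[0,0,0.8,0,-1.2,0,15],[0,0,1.2,0,-1.9,0,15],[0,0,1.2,0,-1.9,0,15],[0,0,1.5,0,-2.4,0,15],[0,0,1.5,0,-2.4,0,15]]}}

```text
time: 33.75
position: [0.5662, -0.0057, 0.0798]
tool_rot: [2.979, 0.998, 0.0]
ft_force: [0.9, -2.5, -3.5]
grip_width: 0.286
```

```bash
python3 q.py
```

```text
Ftool [-0.78  2.6   3.55] [-0.85645216  0.08737192  0.02519617] yaw 37.05
```

>>> {"api": "step_arm", "payload": {"deltas": [[0,0,0.5,0,-0.8,0,15],[0,0,0.5,0,-0.8,0,15],[0,0,1,0,-1.6,0,15],[0,0,1,0,-1.6,0,15],[0,0,1.5,0,-2.4,0,15],[0,0,1.5,0,-2.4,0,15],[0,0,2,0.1,-3.2,0,15],[0,0,2,0.1,-3.2,0,15]]}}

```text
time: 34.75
position: [0.5644, -0.0031, 0.0798]
tool_rot: [2.996, 0.946, 0.0]
ft_force: [0.8, -3.1, -2.6]
grip_width: 0.284
```

```bash
python3 st.py 20
```

```text
34.75 [ 0.56441965 -0.0031099   0.0797993 ] Ftool [-1.13  3.03  2.55] yaw 35.05
bolt in tool [9.045e+01 3.000e-02 7.981e+01]
```

View pics/w20.png

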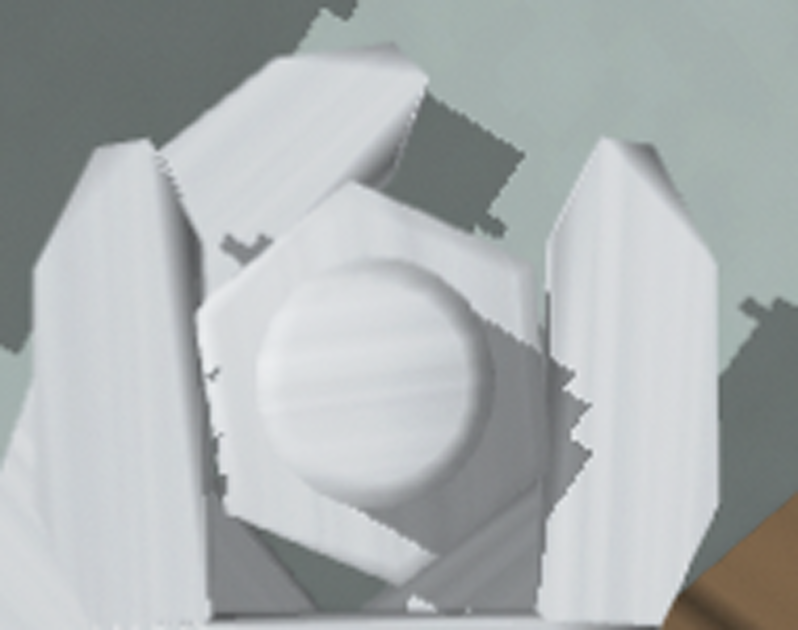

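Run:
```python
from h import *
c0=optics.get_calibration("wrist");p0,R0=toolpose()
Rc=c0["R"]@R0; tc=c0["R"]@p0+c0["t"]  # cam = Rc*tool + tc
b=np.array([.6385,.0488])
def cal(p,yaw):
    R=Rdown(yaw); d=dict(c0); d["R"]=Rc@R.T; d["t"]=tc-Rc@R.T@np.array(p); return d
f=lambda u,v:((u+.5)/4.2-.5+190,(v+.5)/4.2-.5)
D={13:([.62292,-.04043,.0799],79.93,(530,80),(322,40)),14:([.59875,-.03261,.0798],63.92,(563,135),(445,45)),16:([.57794,-.01869,.0797],48.06,(493,97),(357,40)),17:([.57337,-.01428,.0797],44.05,(475,90),(330,42)),18:([.56912,-.0094,.0797],40.05,(452,82),(305,47)),19:([.56764,-.00757,.0797],38.56,(445,80),(297,50)),20:([.56442,-.00311,.0798],35.05,(428,78),(275,60))}
for k,(p,y,t,t2) in D.items():
    c=cal(p,y); a=plane(c,*f(*t),.065)[:2]; e=plane(c,*f(*t2),.065)[:2]; d=e-a
    print(k,a.round(4),np.degrees(np.arctan2(*(a-b)[::-1])).round(1),np.linalg.norm(a-b).round(4),"tip2",np.degrees(np.arctan2(*(e-b)[::-1])).round(1))
```

```text
13 [0.6624 0.0797] 52.4 0.0391 tip2 88.1
14 [0.6708 0.0652] 26.8 0.0362 tip2 51.8
16 [0.6705 0.064 ] 25.4 0.0355 tip2 50.7
17 [0.6706 0.0637] 24.9 0.0354 tip2 51.3
18 [0.6705 0.0642] 25.6 0.0355 tip2 51.7
19 [0.6706 0.0641] 25.5 0.0355 tip2 51.6
20 [0.6706 0.0638] 25.1 0.0354 tip2 52.0
```

Run:
```python
from h import *
c0=optics.get_calibration("wrist");p0,R0=toolpose()
Rc=c0["R"]@R0; tc=c0["R"]@p0+c0["t"]
def cal(p,yaw):
    R=Rdown(yaw); d=dict(c0); d["R"]=Rc@R.T; d["t"]=tc-Rc@R.T@np.array(p); return d
f=lambda u,v:((u+.5)/4.2-.5+190,(v+.5)/4.2-.5)
D={14:([.59875,-.03261,.0798],63.92,[(352,178),(533,260),(198,302),(225,508)]),17:([.57337,-.01428,.0797],44.05,[(358,182),(527,258),(198,303),(225,510)]),18:([.56912,-.0094,.0797],40.05,[(355,180),(527,262),(198,303),(227,510)]),20:([.56442,-.00311,.0798],35.05,[(350,181),(527,268),(198,315),(225,512)])}
for k,(p,y,P) in D.items():
    c=cal(p,y); W=[plane(c,*f(*q),.086)[:2] for q in P]
    an=lambda a,b:np.degrees(np.arctan2(*(W[b]-W[a])[::-1]))
    print(k,"edges",[round(an(a,b)%60,1) for a,b in ((0,1),(0,2),(2,3))],"len",[round(np.linalg.norm(W[a]-W[b])*1000,1) for a,b in ((0,1),(0,2),(2,3))],"yaw",y%60)
```

```text
14 edges [np.float64(11.4), np.float64(10.0), np.float64(9.8)] len [np.float64(20.2), np.float64(20.0), np.float64(20.9)] yaw 3.9200000000000017
17 edges [np.float64(51.7), np.float64(48.5), np.float64(49.9)] len [np.float64(18.9), np.float64(20.3), np.float64(21.0)] yaw 44.05
18 edges [np.float64(46.5), np.float64(45.4), np.float64(46.5)] len [np.float64(19.4), np.float64(20.2), np.float64(21.1)] yaw 40.05
20 edges [np.float64(40.8), np.float64(43.6), np.float64(41.3)] len [np.float64(20.1), np.float64(20.5), np.float64(20.1)] yaw 35.05
```

Run:
```python
import cv2
for n in (17,20):
    im=cv2.imread(f"pics/w{n}f.png"); cv2.imwrite(f"pics/w{n}z.png",cv2.resize(im[30:150,230:330],None,fx=6,fy=5,interpolation=cv2.INTER_CUBIC)[:, :600])
```

```text
(no output)
```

View pics/w20z.png

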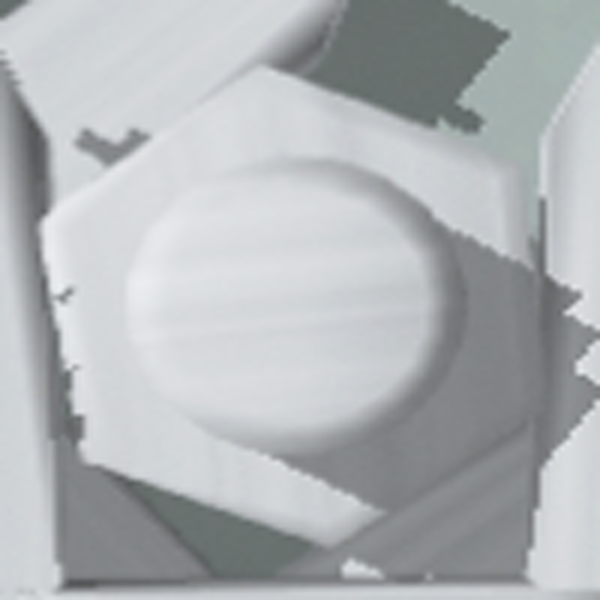

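>>> {"api": "step_arm", "payload": {"deltas": [[0,0,0.5,0,-0.8,0,15],[0,0,0.5,0,-0.8,0,15],[0,0,1,0,-1.6,0,15],[0,0,1,0,-1.6,0,15],[0,0,1.5,0,-2.4,0,15],[0,0,1.5,0,-2.4,0,15],[0,0,1.5,0,-2.4,0,15],[0,0,1.5,0,-2.4,0,15]]}}

```text
time: 35.8
position: [0.5632, -0.0011, 0.0799]
tool_rot: [3.008, 0.907, 0.001]
ft_force: [3.1, -3.9, -3.7]
grip_width: 0.281
```

```bash
python3 st.py 21; python3 q.py
```

```text
35.8 [ 0.56320516 -0.00105282  0.07987201] Ftool [0.42 4.96 3.69] yaw 33.55
bolt in tool [9.026e+01 6.000e-02 7.992e+01]
Ftool [-0.18  4.38  3.78] [-0.94811979 -0.41120419  0.01057751] yaw 33.56
```

View pics/w21.png

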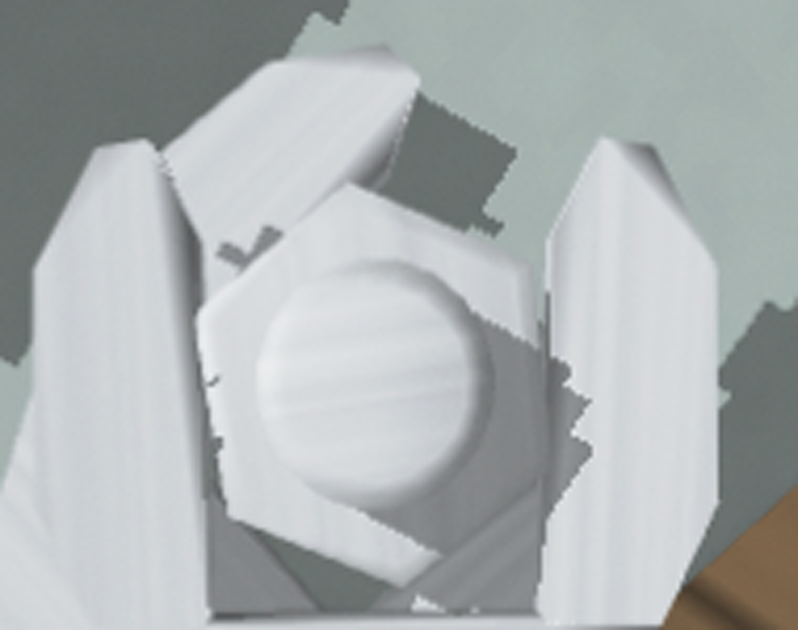

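>>> {"api": "step_arm", "payload": {"deltas": [[0,0,0.3,0,-0.5,0,15],[0,0,0.3,0,-0.5,0,15],[0,0,0.6,0,-0.9,0,15],[0,0,0.6,0,-0.9,0,15],[0,0,1,0,-1.6,0,15],[0,0,1,0,-1.6,0,15],[0,0,1,0,-1.6,0,15],[0,0,1,0,-1.6,0,15]]}}

```text
time: 36.85
position: [0.5625, 0.0001, 0.0799]
tool_rot: [3.015, 0.881, 0.001]
ft_force: [3.0, -4.7, -3.6]
grip_width: 0.285
```

```bash
python3 st.py 22; python3 q.py
```

```text
36.85 [5.62505154e-01 8.11055582e-05 7.99254622e-02] Ftool [-0.05  5.59  3.64] yaw 32.56
bolt in tool [90.22 -0.22 79.99]
Ftool [0.32 5.07 2.91] [-1.130716   -0.58478716  0.12821705] yaw 32.56
```

View pics/w22.png

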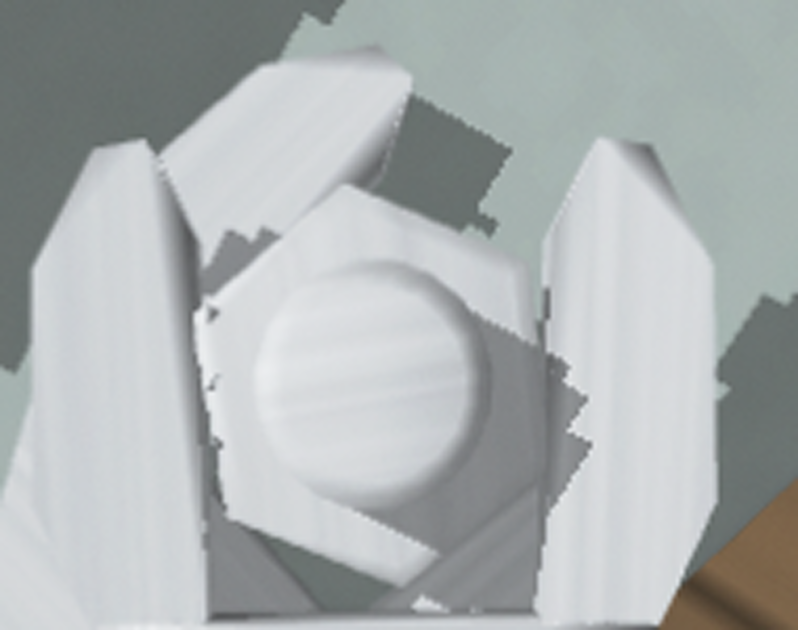

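>>> {"api": "step_arm", "payload": {"deltas": [[0,0,0.5,0,-0.8,0,15],[0,0,0.5,0,-0.8,0,15],[0,0,1,0,-1.6,0,15],[0,0,1,0,-1.6,0,15],[0,0,1.4,0,-2.2,0,15],[0,0,1.4,0,-2.2,0,15],[0,0,1.4,0,-2.2,0,15],[0,0,1.4,0,-2.2,0,15]]}}

```text
time: 37.9
position: [0.5615, 0.0019, 0.08]
tool_rot: [3.025, 0.844, 0.002]
ft_force: [3.7, -4.8, -4.7]
grip_width: 0.285
```

```bash
python3 st.py 23; python3 q.py
```

```text
37.9 [0.56154813 0.00193679 0.07999722] Ftool [0.7  6.   4.67] yaw 31.17
bolt in tool [90.01 -0.35 80.09]
Ftool [0.92 4.97 3.86] [-1.10869364 -0.67792177  0.1502544 ] yaw 31.17
```

View pics/w23.png

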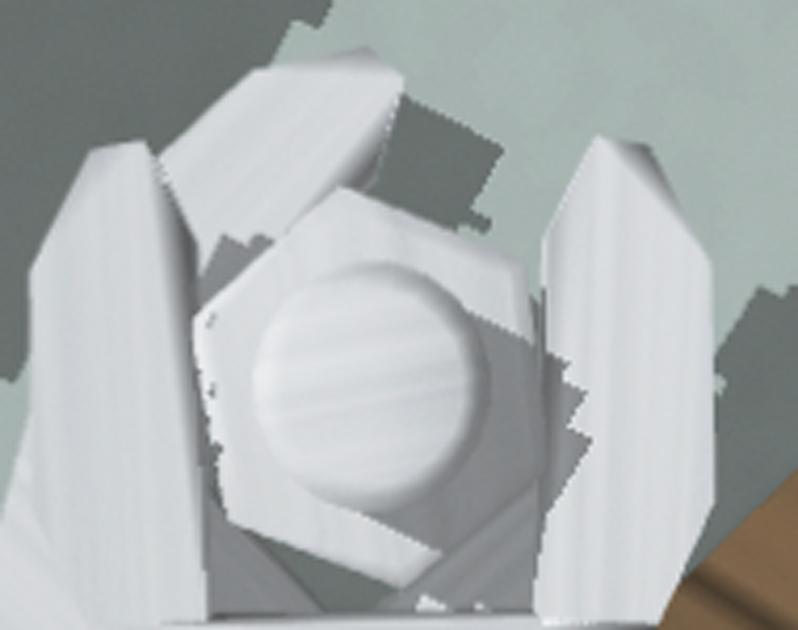

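Run:
```python
from h import *
c0=optics.get_calibration("wrist");p0,R0=toolpose()
Rc=c0["R"]@R0; tc=c0["R"]@p0+c0["t"]
def cal(p,yaw):
    R=Rdown(yaw); d=dict(c0); d["R"]=Rc@R.T; d["t"]=tc-Rc@R.T@np.array(p); return d
f=lambda u,v:((u+.5)/4.2-.5+190,(v+.5)/4.2-.5)
D={20:([.56442,-.00311,.0798],35.05,[(350,181),(527,268),(198,315),(225,512),(402,586)],[(150,140),(603,138)]),
21:([.5632,-.00105,.0799],33.56,[(349,183),(525,265),(198,315),(227,515),(402,586)],[(149,140),(602,138)]),
22:([.5625,.0001,.0799],32.56,[(347,184),(523,264),(197,312),(227,517),(402,587)],[(146,140),(599,138)]),
23:([.56155,.00194,.08],31.17,[(341,187),(522,265),(194,316),(227,520),(402,588)],[(143,141),(599,137)])}
for k,(p,y,P,T) in D.items():
    c=cal(p,y); W=[plane(c,*f(*q),.086)[:2] for q in P]
    an=lambda a,b:np.degrees(np.arctan2(*(W[b]-W[a])[::-1]))
    e=[round(an(a,b)%60,1) for a,b in ((0,1),(0,2),(2,3),(3,4))]
    V=[plane(c,*f(*q),.086)[:2] for q in T]; d=V[0]-V[1]
    print(k,"edges",e,np.mean(e).round(1),"spanner yaw",(np.degrees(np.arctan2(d[1],d[0]))-90).round(1),"tool",y)
```

```text
20 edges [np.float64(40.8), np.float64(43.6), np.float64(41.3), np.float64(42.7)] 42.1 spanner yaw 35.2 tool 35.05
21 edges [np.float64(40.4), np.float64(41.9), np.float64(40.3), np.float64(41.8)] 41.1 spanner yaw 33.7 tool 33.56
22 edges [np.float64(39.9), np.float64(40.2), np.float64(39.3), np.float64(41.1)] 40.1 spanner yaw 32.7 tool 32.56
23 edges [np.float64(39.6), np.float64(39.6), np.float64(38.8), np.float64(40.2)] 39.6 spanner yaw 31.6 tool 31.17
```

>>> {"api": "step_arm", "payload": {"deltas": [[0,0,0.5,0,-0.8,0,15],[0,0,0.5,0,-0.8,0,15],[0,0,1,0,-1.6,0,15],[0,0,1,0,-1.6,0,15],[0,0,1.5,0,-2.4,0,15],[0,0,1.5,0,-2.4,0,15],[0,0,2,0,-3.2,0,15],[0,0,2,0,-3.2,0,15]]}}

```text
time: 38.95
position: [0.5604, 0.0044, 0.0802]
tool_rot: [3.039, 0.791, 0.003]
ft_force: [4.6, -5.1, -4.1]
grip_width: 0.286
```

```bash
python3 st.py 24; python3 q.py;python3 - <<'E'
from h import *
im=optics.get_image("side")[:,:,::-1]; crop(im,220,180,320,250,7.5,f"pics/si24.png")
E
```

```text
38.95 [0.56036775 0.00435933 0.08017486] Ftool [1.49 6.64 4.14] yaw 29.19
bolt in tool [89.74 -0.86 80.33]
Ftool [1.82 6.72 4.52] [-1.25966413 -0.83825925  0.30409299] yaw 29.19
```

View pics/w24.png

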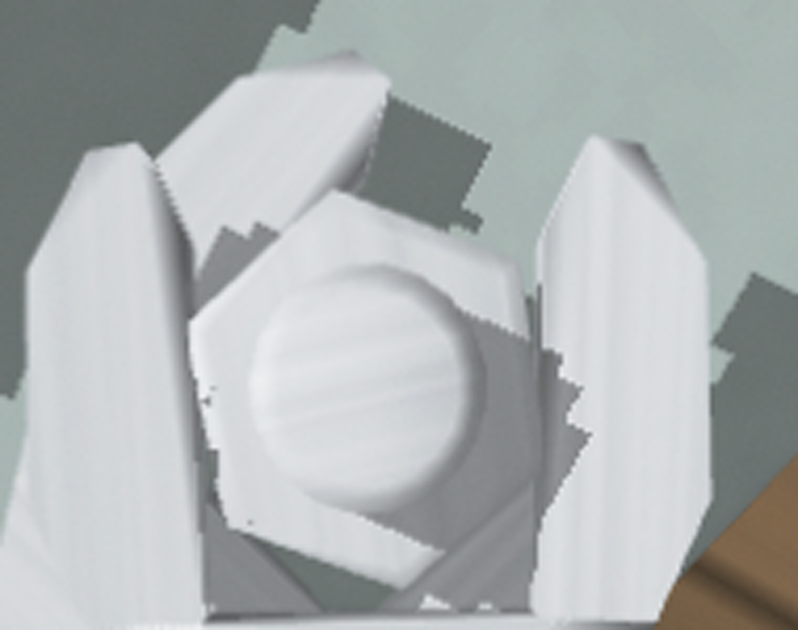

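View pics/si24.png

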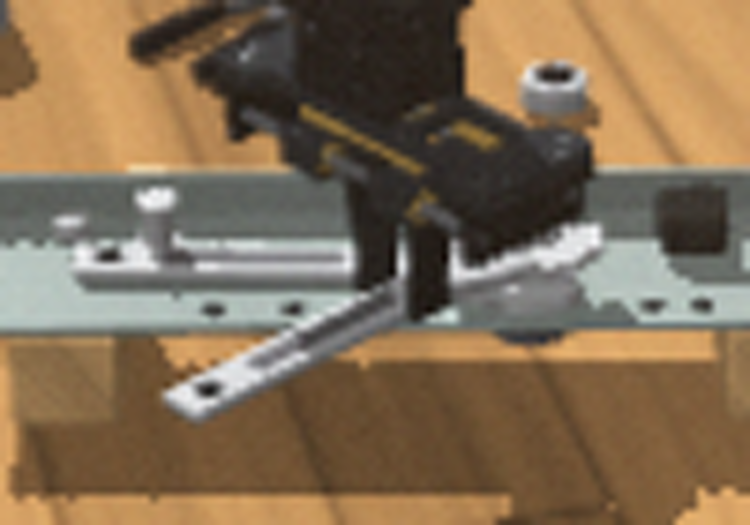

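```bash
python3 arc.py 89.9 0 -1.5 -3 -4.5 -6; python3 arc.py 89.9 0 -7
```

```text
-1.5 [np.float64(0.0), np.float64(2.4)]
-3.0 [np.float64(0.1), np.float64(4.7)]
-4.5 [np.float64(0.3), np.float64(7.1)]
-6.0 [np.float64(0.5), np.float64(9.4)]
-7.0 [np.float64(0.7), np.float64(11.0)]
```

>>> {"api": "step_arm", "payload": {"deltas": [[0,0,-1.5,0,2.4,0,15],[0,0,-3,0.1,4.7,0,15],[0,0,-4.5,0.3,7.1,0,15],[0,0,-6,0.5,9.4,0,15],[0,0,-6,0.5,9.4,0,15],[0,0,-6,0.5,9.4,0,15],[0,0,-6,0.5,9.4,0,15],[0,0,-6,0.5,9.4,0,15]]}}

```text
time: 40.05
position: [0.564, -0.0031, 0.0796]
tool_rot: [-2.995, -0.949, 0.001]
ft_force: [0.4, -1.8, -2.6]
grip_width: 0.288
```

```bash
python3 st.py 25; python3 q.py
```

```text
40.05 [ 0.56396186 -0.00305509  0.0796472 ] Ftool [-0.67  1.69  2.64] yaw 35.17
bolt in tool [90.84  0.57 79.6 ]
Ftool [-1.34  2.45  2.82] [-0.47909691 -0.00858207 -0.06973827] yaw 35.17
```

View pics/w25.png

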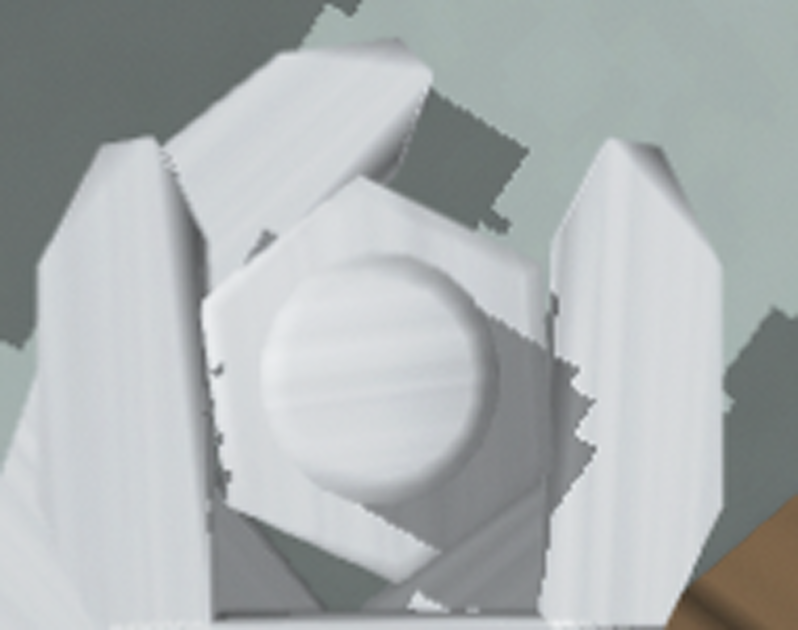

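Run:
```python
from h import *
c=optics.get_calibration("wrist")
f=lambda u,v:((u+.5)/4.2-.5+190,(v+.5)/4.2-.5)
P=[(361,178),(536,266),(203,301),(226,506),(400,584)]
W=[plane(c,*f(*q),.086)[:2] for q in P]
an=lambda a,b:np.degrees(np.arctan2(*(W[b]-W[a])[::-1]))
e=[round(an(a,b)%60,1) for a,b in ((0,1),(0,2),(2,3),(3,4))];print(e,np.mean(e))
V=[plane(c,*f(*q),.086)[:2] for q in [(154,137),(612,139)]]; d=V[0]-V[1];print(np.degrees(np.arctan2(d[1],d[0]))-90)
```

```text
[np.float64(40.5), np.float64(40.3), np.float64(40.0), np.float64(41.4)] 40.55
34.8759563357835
```

>>> {"api": "step_arm", "payload": {"deltas": [[0,0,-1.5,0,2.4,0,15],[0,0,-3,0.1,4.7,0,15],[0,0,-4,0.2,6.3,0,15],[0,0,-4.5,0.3,7.1,0,15],[0,0,-4.5,0.3,7.1,0,15],[0,0,-4.5,0.3,7.1,0,15],[0,0,-4.5,0.3,7.1,0,15],[0,0,-4.5,0.3,7.1,0,15]]}}

```text
time: 41.1
position: [0.5686, -0.0087, 0.0798]
tool_rot: [-2.955, -1.066, -0.0]
ft_force: [-0.2, -0.3, -3.6]
grip_width: 0.287
```

```bash
python3 st.py 26; python3 q.py
```

```text
41.1 [ 0.56858278 -0.0086861   0.07976853] Ftool [-0.4   0.11  3.59] yaw 39.66
bolt in tool [90.51  0.38 79.78]
Ftool [0.62 0.85 2.36] [-0.10256383  0.12639756 -0.0129639 ] yaw 39.66
```

View pics/w26.png

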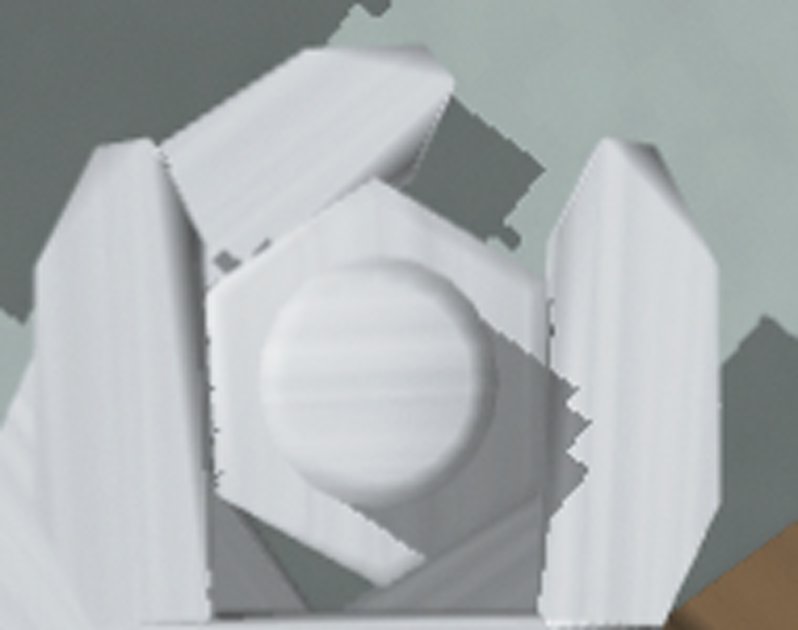

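The nut is square in the jaw and the side force is gone, so I'll withdraw.

>>> {"api": "step_arm", "payload": {"deltas": [[0,0,0,-5,0,0,15],[0,0,0,-12,0,0,15],[0,0,0,-20,0,0,15],[0,0,0,-30,0,0,15],[0,0,0,-40,0,0,15],[0,0,0,-50,0,0,15],[0,0,0,-60,0,0,15],[0,0,0,-60,0,0,15]]}}

```text
time: 42.15
position: [0.5218, -0.0478, 0.0798]
tool_rot: [-2.956, -1.064, -0.0]
ft_force: [-0.5, 0.1, -2.9]
grip_width: 0.287
```

>>> {"api": "step_arm", "payload": {"deltas": [[0,0,0,0,0,-20,15],[0,0,0,0,0,-60,15],[0,0,0,0,0,-100,15],[0,0,0,0,0,-130,15],[0,0,0,0,0,-140,15],[0,0,0,0,0,-140,15],[0,0,0,0,0,-140,15],[0,0,0,0,0,-140,15]]}}

```text
time: 43.15
position: [0.5217, -0.047, 0.2184]
tool_rot: [-2.955, -1.066, 0.004]
ft_force: [-1.4, -0.9, -2.8]
grip_width: 0.286
```

```bash
python3 st.py 27
```

```text
43.15 [ 0.52167755 -0.04702349  0.21840535] Ftool [-1.68 -0.19  2.77] yaw 39.66
bolt in tool [151.54   1.03 218.09]
```

View pics/w27f.png

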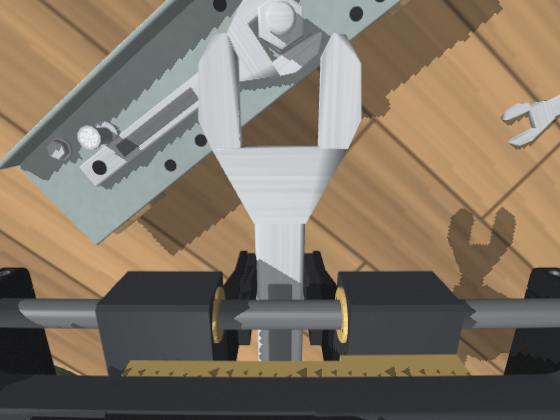

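Run:
```python
from h import *
im=cv2.imread("pics/w27f.png"); crop(im,230,0,330,85,7.5,"pics/w27z.png")
```

View pics/w27z.png

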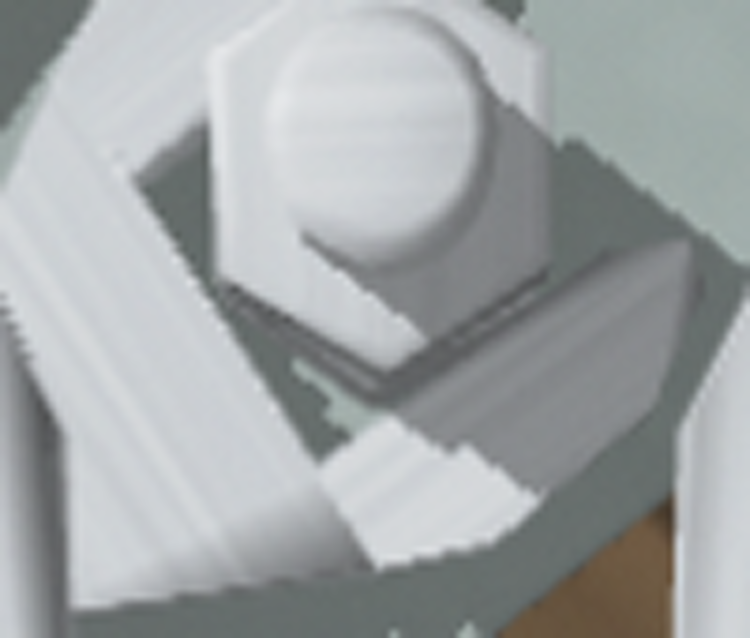

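Run:
```python
from h import *
c=optics.get_calibration("wrist")
f=lambda u,v:((u+.5)/7.5-.5+230,(v+.5)/7.5-.5)
b=np.array([.6385,.0488])
for n,q,z in (("jam top corner",(389,368),.086),("jam L",(218,275),.086),("jam R",(547,268),.086),("jam L2",(207,55),.086),("jam R2",(547,50),.086),("low corner",(376,402),.060),("low corner",(376,402),.070),("low L",(225,310),.065)):
    P=plane(c,*f(*q),z)[:2]; d=P-b; print(n,z,P.round(4),np.round(np.linalg.norm(d)*1000,1),np.degrees(np.arctan2(d[1],d[0])).round(1)%60)
print(proj(c,[*b,.097]), ((proj(c,[*b,.097])[0]-[230,0]+.5)*7.5-.5))
im=cv2.imread("pics/w27f.png"); o=cv2.resize(im[25:60,255:310],None,fx=14,fy=14,interpolation=cv2.INTER_CUBIC); o=cv2.convertScaleAbs(o,alpha=1.3,beta=-40);cv2.imwrite("pics/w27y.png",o)
```

```text
jam top corner 0.086 [0.6238 0.035 ] 20.1 43.19999999999999
jam L 0.086 [0.6192 0.055 ] 20.3 42.099999999999994
jam R 0.086 [0.6422 0.0282] 20.9 40.3
jam L2 0.086 [0.6349 0.0691] 20.6 40.0
jam R2 0.086 [0.6581 0.0418] 20.8 40.4
low corner 0.06 [0.6233 0.0364] 19.6 39.19999999999999
low corner 0.07 [0.6221 0.0355] 21.1 39.19999999999999
low L 0.065 [0.6191 0.0556] 20.5 40.5
[[279.86513884  17.52588117]] [377.23854127 134.6941088 ]
```

View pics/w27y.png

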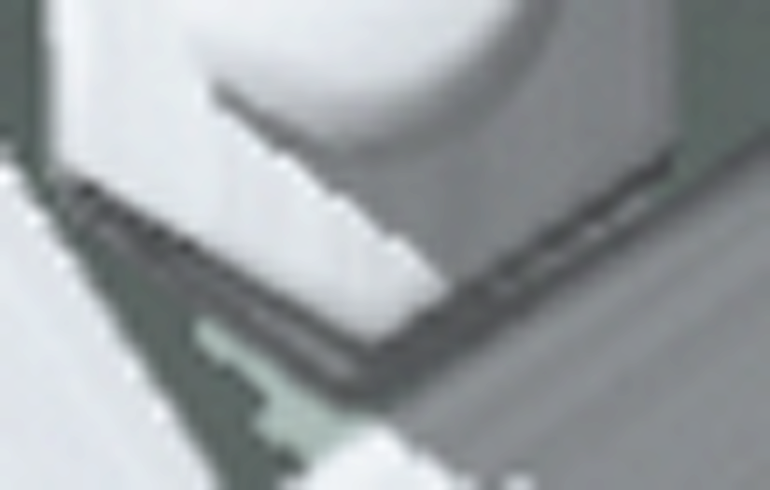

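>>> {"api": "step_arm", "payload": {"deltas": [[0,0,4,-15,15,0,15],[0,0,12,-40,42,0,15],[0,0,20,-68,71,0,15],[0,0,28,-96,100,20,15],[0,0,36,-124,130,50,15],[0,0,44,-152,160,85,15],[0,0,48.2,-169,177,115,15],[0,0,48.2,-169,177,130,15]]}}

```text
time: 44.2
position: [0.5023, -0.295, 0.0882]
tool_rot: [3.13, -0.245, -0.005]
ft_force: [0.5, 0.1, -3.9]
grip_width: 0.285
```

>>> {"api": "step_arm", "payload": {"deltas": [[0,0,0,0,0,20,15],[0,0,0,0,0,40,15],[0,0,0,0,0,55,15],[0,0,0,0,0,66,15],[0,0,0,0,0,73,15],[0,0,0,0,0,77,15],[0,0,0,0,0,78,15],[0,0,0,0,0,78,15]]}}

```text
time: 45.2
position: [0.5055, -0.2914, 0.0121]
tool_rot: [3.133, -0.234, 0.001]
ft_force: [0.5, 0.5, -3.3]
grip_width: 0.284
```

```bash
python3 st.py 28;python3 q.py
python3 - <<'E'
from h import *
im=optics.get_image("side")[:,:,::-1]; crop(im,200,180,380,310,4.2,f"pics/si28.png")
E
```

```text
45.2 [ 0.50553698 -0.29139379  0.01210082] Ftool [ 0.42 -0.54  3.3 ] yaw -8.55
bolt in tool [  80.91 -356.18   12.13]
Ftool [-0.45  0.68  3.42] [-0.03573199  0.16833578 -0.05055392] yaw -8.54
```

View pics/si28.png

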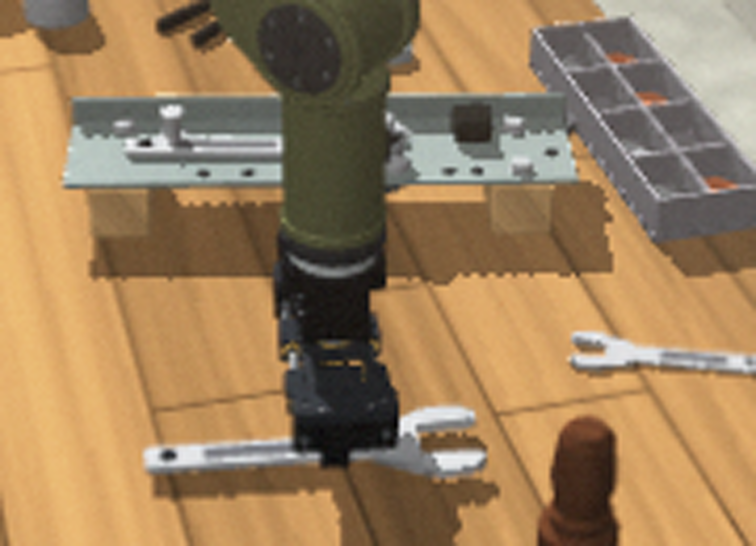

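Down the last 9 mm slowly.

>>> {"api": "step_arm", "payload": {"deltas": [[0,0,0,0,0,3,15],[0,0,0,0,0,5.5,15],[0,0,0,0,0,7,15],[0,0,0,0,0,7.8,15],[0,0,0,0,0,8.3,15],[0,0,0,0,0,8.7,15],[0,0,0,0,0,8.7,15],[0,0,0,0,0,8.7,15]]}}

```text
time: 46.3
position: [0.5053, -0.2912, 0.0034]
tool_rot: [-3.133, 0.234, -0.0]
ft_force: [-2.5, 0.9, 2.2]
grip_width: 0.287
```

>>> {"api": "step_arm", "payload": {"deltas": [[0,0,0,0,0,0,25],[0,0,0,0,0,0,32],[0,0,0,0,0,0,45],[0,0,0,0,0,0,45],[0,0,0,0,0,-5,45],[0,0,0,0,0,-20,45],[0,0,0,0,0,-50,45],[0,0,0,0,0,-100,45]]}}

```text
time: 47.3
position: [0.5044, -0.2907, 0.1038]
tool_rot: [-3.132, 0.234, 0.003]
ft_force: [1.3, 0.7, -0.3]
grip_width: 0.515
```

>>> {"api": "step_arm", "payload": {"deltas": [[0,0,0,0,0,-45,45],[0,0,0,0,0,-90,45],[0,0,0,0,-25,-120,45],[0,0,0,-5,-70,-130,45],[0,0,0,-10,-120,-140,45],[0,0,0,-10,-170,-140,45],[0,0,0,-10,-220,-140,45],[0,0,0,-10,-260,-140,45]]}}

```text
time: 48.3
position: [0.5342, -0.0305, 0.2443]
tool_rot: [-3.132, 0.232, -0.003]
ft_force: [-0.3, -0.6, 0.1]
grip_width: 0.515
```

>>> {"api": "step_arm", "payload": {"deltas": [[0,0,0,0,-30,0,45],[0,0,2,0,-60,0,45],[0,0,4,10,-80,0,45],[0,0,5,20,-95,0,45],[0,0,5,20,-95,0,45],[0,0,5,20,-95,0,45],[0,0,5,20,-95,0,45],[0,0,5,20,-95,0,45]]}}

```text
time: 49.3
position: [0.5677, 0.0577, 0.2432]
tool_rot: [-3.119, 0.372, -0.0]
ft_force: [-0.4, -0.5, -0.3]
grip_width: 0.519
```

```bash
python3 st.py 30
python3 - <<'E'
from h import *
import pickle
s=ctrl.get_state();c=optics.get_calibration("wrist");pickle.dump((c,s),open("w30.pkl","wb"))
im=optics.get_image("scene")[:,:,::-1]; cv2.imwrite("pics/sc30.png",im)
im=optics.get_image("side")[:,:,::-1]; cv2.imwrite("pics/si30.png",im)
im=cv2.imread("pics/w30f.png");
E
```

```text
49.3 [0.56770205 0.0576982  0.24324159] Ftool [-0.22  0.61  0.27] yaw -13.6
bolt in tool [ 70.89  -7.91 243.25]
```

View pics/w30f.png

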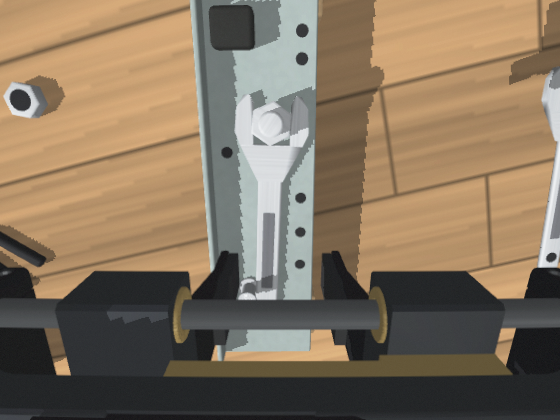

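View pics/sc30.png

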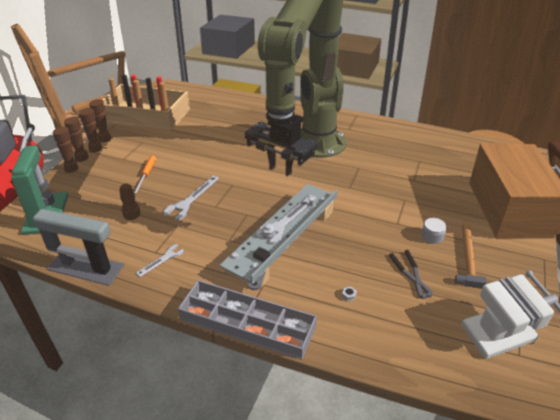

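View pics/si30.png

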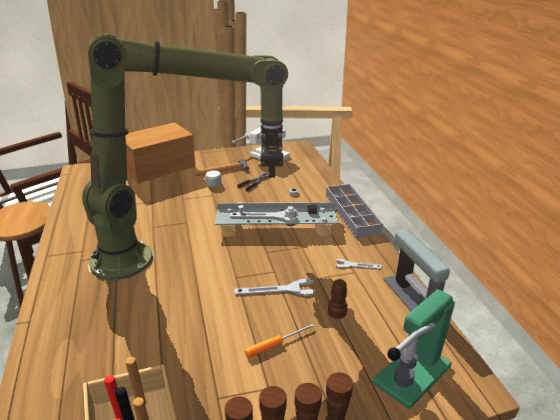

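Run:
```python
from h import *
im=cv2.imread("pics/w30f.png"); crop(im,230,88,320,158,8,"pics/w30z.png")
```

```text
(no output)
```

View pics/w30z.png

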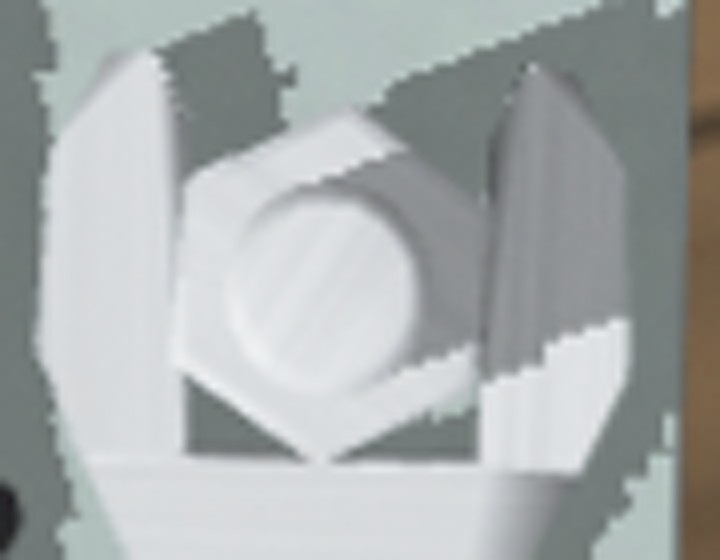

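Run:
```python
from h import *
import pickle
c,s=pickle.load(open("w30.pkl","rb"))
f=lambda u,v:((u+.5)/8-.5+230,(v+.5)/8-.5+88)
H=np.array([plane(c,*f(*q),.086) for q in [(348,108),(488,200),(477,368),(320,460),(175,360),(185,185)]]);ce=H.mean(0);print(ce)
a=[np.degrees(np.arctan2(*(h-ce)[1::-1]))%60 for h in H];print(np.round(a,1),np.mean(a))
d=plane(c,*f(110,50),.066)-plane(c,*f(95,460),.066)
im=cv2.imread("pics/w30f.png");hsv=cv2.cvtColor(im,cv2.COLOR_BGR2HSV)
# handle edges rows 190,245
for v in (190,240): 
    g=cv2.cvtColor(im,cv2.COLOR_BGR2GRAY)[v,240:300].astype(int); print(v,g.tolist())
print(ctrl.get_state()["time"])
```

```text
[0.63957685 0.0488688  0.086     ]
[40.5 43.2 46.3 41.9 42.  43.7] 42.93550429365492
190 [121, 177, 188, 187, 186, 186, 186, 187, 186, 186, 186, 186, 186, 186, 187, 185, 188, 188, 223, 226, 223, 222, 220, 221, 221, 219, 218, 217, 218, 222, 221, 220, 219, 219, 222, 223, 220, 220, 222, 218, 178, 136, 121, 120, 120, 120, 120, 121, 120, 119, 179, 187, 187, 188, 186, 187, 188, 188, 188, 187]
240 [118, 144, 149, 148, 179, 186, 186, 186, 186, 185, 185, 184, 186, 185, 186, 186, 186, 222, 221, 217, 217, 217, 182, 140, 129, 128, 127, 125, 126, 127, 128, 129, 127, 126, 207, 217, 218, 213, 174, 132, 117, 118, 116, 116, 117, 117, 117, 174, 183, 182, 182, 182, 182, 183, 183, 183, 185, 185, 185, 184]
49.45
```

```bash
python3 -c "
from bench import ctrl
print(ctrl.close_job())"
```

```text
the job is handed in; nothing more can be done
None
```

The jam nut is tightened and, by my checks, solid. The job was handed in at about 49 s of the 72 s allowed.

**What I did**
- **Holding:** the spanner from the rail's left went onto the lower nut from the -x end. Its handle sits beside the anchor pin, and it is still on the nut.
- **Tightening:** the spanner from the right went onto the jam nut, which I turned clockwise about 55°.
- **Stop:** the side force at the grip had stayed near 2.6 N, then climbed to about 6.7 N, roughly 0.6 N m or more at the nut. At that point the nut had almost stopped following the spanner, so I backed off to clear the load.
- **Finish:** I drew the spanner off and laid it flat on the bench, close to where it started.

**Last checks**
- **Holding spanner:** it did not move measurably during tightening.
- **Bench:** the camera views show the tightening spanner flat and the other things in place by eye; I did not measure them.
- **Jam nut:** it stands about 65–66° clockwise of the rail. Subtracting the 54° to solid puts the lower nut at about 10–11° (0.2 rad), inside the 0.4 limit.
- **Disagreement:** reading the lower nut directly from the picture gives about 7–8°, a few degrees less. That corner was hard to see, so I take this as picture error. Either reading means solid.
- **Grip slip:** near full load the tightening spanner turned about 1° in the gripper. It came back square when unloaded.

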